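Dial open the strongbox lock and present its shackle

ROBOT

A 6-joint arm with a two-finger parallel gripper is mounted at the origin on the work surface. World frame = base frame: x ahead of the robot, y to its left, z up, the work surface at z = 0. Lengths are in m, angles in rad, forces in N, time in s.
With the tool pointing down it reaches from about 0.25 to 0.775 m from the base axis. Payload 4 kg.
Tool frame: the origin (TCP) lies on the centre line of the jaws, within the pads' length; the fingertips stand 8 mm ahead of it and the grasp point (between the pads) lies 11 mm behind it; y points along the fingers, x is the direction in which the jaws open and shut, and the axes are right-handed (so a half turn about y gives the same grasp; the last joint's range is limited). The gripper opens to 94 mm and grips with 3 to 60 N. Pads are 16 mm wide; open, the fingers measure 119 mm over their backs; the gripper's body (75 mm by 177 mm) begins 78 mm behind the grasp point.
Start: joints at [-1.236, 0.087, 1.371, -0, 1.684, -0.103], TCP at [0.233, -0.498, 0.214] pointing down, gripper open.
Joint ranges: [-3.1, 3.1], [-0.76, 2.03], [0.27, 2.55], [-1.08, 4.22], [0.17, 2.65], [-2.57, 2.57]. Speed limits (rad/s): [2.79, 2.79, 3.14, 3.14, 3.14, 3.14].

INTERFACE

Orientations are given as [roll, pitch, yaw] about the fixed x, y, z axes, in that order (R = Rz(yaw) Ry(pitch) Rx(roll)).
In Python, from bench import robot gives the robot as it stands.
- The arm moves only by the tool step_arm, never from a script. Its argument "commands" is a list of rows, each an object with "xyz": the shift along the world's x, y, z in m, a list of three; "twist": the turn, a rotation vector about the world's x, y, z in degrees, a list of three. In form: [{"xyz": [tx, ty, tz], "twist": [ax, ay, az]}, ...]. A call has 1 to 12 rows; each row is the pose to reach, as a shift and turn from the pose commanded when the call began; what a row does not reach only later rows make up. A row lasts 1/12 s, in which the tool goes at most 41.7 mm and 7.16 degrees, less where a joint would pass 70% of its speed; a pose out of reach is approached as far as the arm can. A call with a gripper value outside its range is refused whole. "fingers" is the closure in counts, from 0 (fully open) to 255 (shut), set as the call begins (left out, the last holds). The fingers move at their own pace and stop on an object; the grip force is fixed at half the most. Time passes only in rows, so rows that repeat a pose let the fingers close. It gives the time, the measured TCP pose, the force and the opening at its end, in the units of the state.
- robot.get_obs(): the state, without advancing time (a new reading comes with each control period).
- robot.snapshot(name): name is "side" or "top" or "wrist"; returns (picture, depth): 420x560x3 uint8, red, green, blue; 420x560 float32, m along the optical axis (not along the pixel's ray), 0 where there is no reading.
- robot.camera_info(name): a dict with "fx", "fy", "cx", "cy" (pixels), "R" (3x3) and "t" (3): a world point X has camera coordinates R X + t. Camera axes: x right, y down, z forward; pixel columns grow to the right and rows downward; lengths in m; the calibration is good to about 2 mm. A picture is of the moment at which its call begins: read the wrist's pose just before it. camera_info takes no time and is no camera call; for the wrist camera it gives the pose at the moment of the call.
- robot.close_job(): hands the job in, once; it reports no verdict.
The state is a dict: "time": time; "joint_positions": joint angles; "qvel": joint speeds; "joint_torque": joint torques, N m; "tool_pos": TCP position; "ee_rot": TCP orientation; "wrist_force": force on the tool from outside, world axes, zero at the start; "wrist_torque": the same for the moment, N m; "width": finger opening in m.
Only numpy, scipy, OpenCV 4.12 (cv2) and the standard library are available. Lean on these libraries where they do the work, as an engineer would, in place of code of your own. Each camera call takes 0.05 s, during which the arm holds its last target.

TASK

Open the combination lock of the strongbox on the front desk: turn the dial, click by click, until its notch sits over the shackle's toe, then pull the shackle straight up out of the lock, without forcing it. Present the shackle: hold it in the gripper, upright with its bow up, still, over the middle of the counter mat with the bow about 25 cm above the desk, and finish while holding it there. Leave everything else on the desk where it is.

Things in the scene. Friction and masses are not known exactly. Their poses are not given: they have to be found in the camera images.
- strongbox: Fixed grey steel strongbox, 270 mm wide, 180 deep, 76 tall, with a dark lock case on its front: 100 mm (x) by 178 mm (y), 70 tall. Origin on the desk under the lock case's centre; x points to the box behind, y to the left seen from the robot, z up. On the case stand the dial (axis at y +30 mm) and the shackle (middle at y -46 mm, over a hasp plate whose top is at 74 mm).
- dial (a joint): Turn of the dial, rad, counter-clockwise from above; stops at -0.5 and 2.7. At 0 the notch is over the shackle's toe and the shackle is free; 0.09 off either way it still passes, a click off (0.349) the disc blocks it. Starts 0.7 to 2.4: turn it clockwise. It clicks every 0.349 rad, one click being at 0: let go within 0.13 of a click, a spring pawl pulls it there; passing takes about 0.13 N m.
- dial_grip (a point): The dial's grip, a black bar 56 mm long, 13 thick, 34 tall, top 148 mm above the desk, on a 26 mm hub. The point is on the axis, 137 mm above the desk, and turns with the dial; its y axis runs along the bar, -y towards the notch (a white line on the bar's top marks that end). The steel disc below is 88 mm across, 6 thick, its underside 85 mm above the desk.
- dial_notch (a point): The notch in the rim of the dial's disc: 26 mm wide at the rim, 10 mm deep, open to the outside. The point is in the notch's middle, 39 mm from the dial's axis, level with the disc's top, 91 mm above the desk.
- shackle: Loose U of 10 mm round steel bar, bow up, about 130 g, 69 mm tall; legs 50 mm apart (centres), 28 mm deep in 13 mm holes. A toe, 12 mm wide, on the leg next to the dial lies under the disc (3 mm of free lift) and holds it down unless the notch is over the toe; then it pulls straight up. Origin midway between the leg ends; z towards the bow, y along the bow towards the dial.
- shackle_bow (a point): Middle of the shackle's bow, on the bar's centre line, 110 mm above the desk at the start, 64 mm above the leg ends. The bow's straight part is 34 mm long along y and 10 mm thick; the hasp plate is 36 mm below. The place to grip, fingers on either side across the bow.
- mat_center (a point): Middle of the top of the grey counter mat, 180 x 130 mm and 3 mm thick, flat on the desk.
- mug: White ceramic mug, 80 mm wide and 95 mm tall; a bystander, loose. Origin: centre of its underside.
- stapler: Black desk stapler, 45 x 150 mm and 50 mm tall; a bystander, loose. Origin: centre of its underside.
- stamp: Dark wooden hand stamp, 36 mm wide and 68 mm tall; a bystander, loose. Origin: centre of its underside.
- gluestick: White glue stick standing upright, 26 mm wide and 90 mm tall; a bystander, loose. Origin: centre of its underside.
- notes: Block of note paper, 75 x 75 x 35 mm; a bystander, loose. Origin: centre of its underside.
- punch: Two-hole paper punch, 80 x 120 mm and 60 mm tall; a bystander, loose. Origin: centre of its underside.
Things that resemble listed ones, but are neither listed nor needed, are in the scene too. Of the things that look like the shackle, the smaller one is meant. Leave any purple look-alike of the part that bears mat_center alone.

How it is judged:
On the way, in this order (a step that is already met when the one before it is completed fails the run):
1. the dial's notch is over the shackle's toe (within 0.09 rad) with the shackle still seated (value of joint dial between -0.09 and 0.09 rad and distance of shackle_bow from where it was at the start of the episode below 0.008 m), for 0.2 s.
2. the gripper has pulled the shackle's leg ends clear above the lock (z of shackle in the frame of strongbox above 0.076 m and contact force between the fingers and shackle above 1 N), for 0.1 s.
At the end, for the whole second after the job is handed in: The gripper holds the shackle, touching nothing else, bow up within 0.35 rad of upright, still (under 0.03 m/s and 0.3 rad/s), its bow within 50 mm of the point above the mat's middle and 200 to 300 mm above the desk (contact force between the fingers and shackle above 1 N and horizontal distance between shackle_bow and mat_center below 0.05 m and height (world z) of shackle_bow between 0.2 and 0.3 m and angle between shackle's own z axis and vertical below 0.35 rad and linear speed of shackle below 0.03 m/s and angular speed of shackle below 0.3 rad/s and contact force between shackle and strongbox below 0.5 N); the arm keeps its last pose, push and grip.
It fails at once if the shackle is forced against the lock (over 80 N in all) (contact force between shackle and strongbox above 80 N).
It fails at once if a bystander (mug, stapler, stamp, glue stick, note block or punch) is moved by more than 20 mm (distance of any of mug, stapler, stamp, gluestick, notes, punch from where it was at the start of the episode above 0.02 m).
It also fails if it takes over 58 s, if anything falls off the work surface, if the arm or the gripper's body presses on something with over 40 N, if the wrist force passes 120 N, or if a joint passes its speed limit or range.

## Working session

There is one attempt and no reset: what is moved stays moved. The work goes in short steps, Python scripts to look and compute and a tool call to move; the robot and the scene stay as the last step left them, time stands still between calls to the robot, and variables do not carry over. Pictures are saved under pics/ and viewed, and the job is handed in when it is done.

Besides the shell and the picture viewer there is one more tool, called after "Emit:" as name(argument=value, ...), one argument or row to a line, values as JSON. step_arm: Moves the arm, as the interface text tells. Its arguments: {"type":"object","properties":{"commands":{"type":"array"},"fingers":{"type":"number"}},"required":["commands"]}

```bash
ls; mkdir -p pics; python3 - <<'E'
from bench import robot
import cv2,pickle,numpy as np
o=robot.get_obs();print(o)
for n in("top","side","wrist"):
    ci=robot.camera_info(n);p,d=robot.snapshot(n)
    pickle.dump((p,d,ci),open(f'{n}0.pkl','wb'));cv2.imwrite(f'pics/{n}0.png',p[...,::-1])
    print(n,ci)
E
```

```text
pics
{'time': 0.0, 'joint_positions': array([-1.23606838e+00,  8.79553958e-02,  1.37223120e+00, -1.55318817e-05,
        1.68353843e+00, -1.03085951e-01]), 'qvel': array([ 2.34741682e-03, -1.85320619e-04,  3.07626311e-05,  7.96308109e-04,
        1.03486388e-03,  1.66343106e-04]), 'joint_torque': array([-2.00017290e-03, -3.40190864e+01, -3.02426326e+01,  7.16211763e-02,
        3.31336563e-02, -1.71170127e-04]), 'tool_pos': array([ 0.23300923, -0.49764491,  0.2123156 ]), 'ee_rot': array([-1.57059225,  0.00212264, -1.13298395]), 'wrist_force': array([-0.24095343,  0.82203849,  0.5801116 ]), 'wrist_torque': array([-0.08188451, -0.01344727,  0.02399852]), 'width': 0.09416549016418914}
top {'fx': 449.2698801050721, 'fy': 449.2698801050721, 'cx': 276.4365954184078, 'cy': 213.62462113137883, 'R': array([[ 0.01801834, -0.99973766, -0.01414011],
       [-0.9828266 , -0.01511234, -0.18391165],
       [ 0.18364971,  0.01721106, -0.98284107]]), 't': array([0.05462872, 0.49705532, 1.39583913])}
side {'fx': 495.0978335823822, 'fy': 495.0978335823822, 'cx': 282.19495643167915, 'cy': 211.06594646934806, 'R': array([[-0.81076453, -0.58522327,  0.0132139 ],
       [-0.38759215,  0.5197777 , -0.76131693],
       [ 0.4386721 , -0.62237036, -0.64824526]]), 't': array([0.42155113, 0.23971926, 1.24522325])}
wrist {'fx': 320.3820457938893, 'fy': 320.3820457938893, 'cx': 282.12096267934794, 'cy': 209.18827748215998, 'R': array([[ 0.42493759, -0.90522002, -0.00218409],
       [-0.87090496, -0.40948473,  0.27174769],
       [-0.2468858 , -0.11357367, -0.96236605]]), 't': array([-0.54952168, -0.02795696,  0.39207139])}
```

View pics/top0.png

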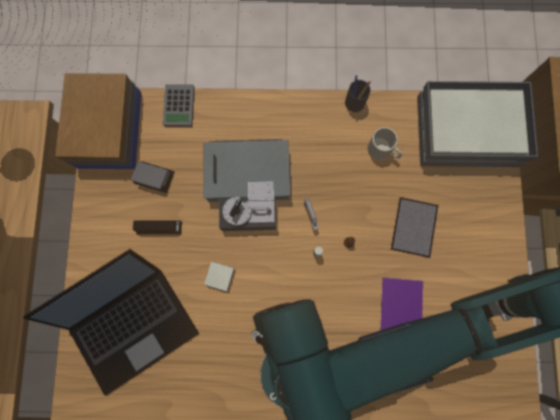

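View pics/side0.png

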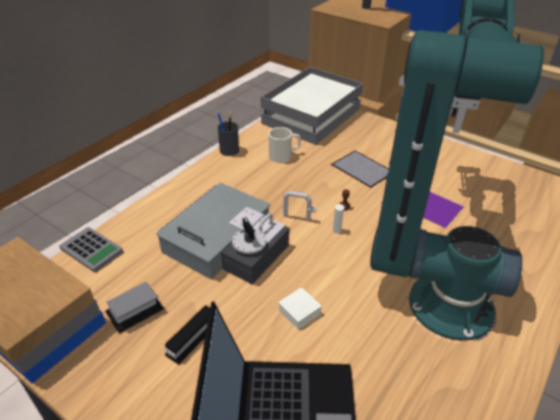

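View pics/wrist0.png

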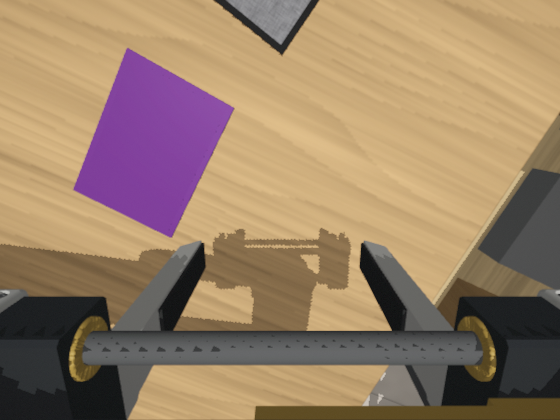

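The top view shows the lock case at about (248,210) with the dial at (237,209), and the shackle at about (262,210). A bigger free-standing U is at (311,214), the grey mat at (415,227) and the purple look-alike at (402,303). I'll enlarge these to confirm.

```bash
cat > h.py <<'E'
import pickle,numpy as np,cv2
def load(n): return pickle.load(open(n+'.pkl','rb'))
def ray(ci,u,v,z):
    R,t=ci['R'],ci['t'];c=-R.T@t
    d=R.T@np.array([(u-ci['cx'])/ci['fx'],(v-ci['cy'])/ci['fy'],1.])
    return c+d*(z-c[2])/d[2]
def proj(ci,X):
    p=ci['R']@np.asarray(X,float)+ci['t'];return np.array([ci['fx']*p[0]/p[2]+ci['cx'],ci['fy']*p[1]/p[2]+ci['cy']])
E
python3 - <<'E'
from h import *
p,d,ci=load('top0');a=cv2.resize(p[165:245,195:335],None,fx=5.6,fy=5.6,interpolation=cv2.INTER_CUBIC)
cv2.imwrite('pics/ct.png',a[...,::-1])
p,d,ci=load('side0');a=cv2.resize(p[175:285,210:360],None,fx=5,fy=5,interpolation=cv2.INTER_CUBIC)
cv2.imwrite('pics/cs.png',a[...,::-1])
p,d,ci=load('top0')
for u,v in((415,227),): print(ray(ci,u,v,.003),d[v,u])
E
```

```text
[ 0.46660754 -0.39105618  0.003     ] 1.4765346
```

View pics/ct.png

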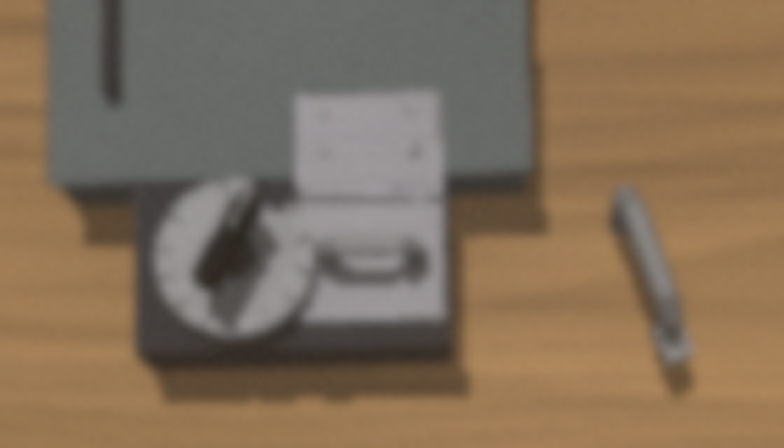

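View pics/cs.png

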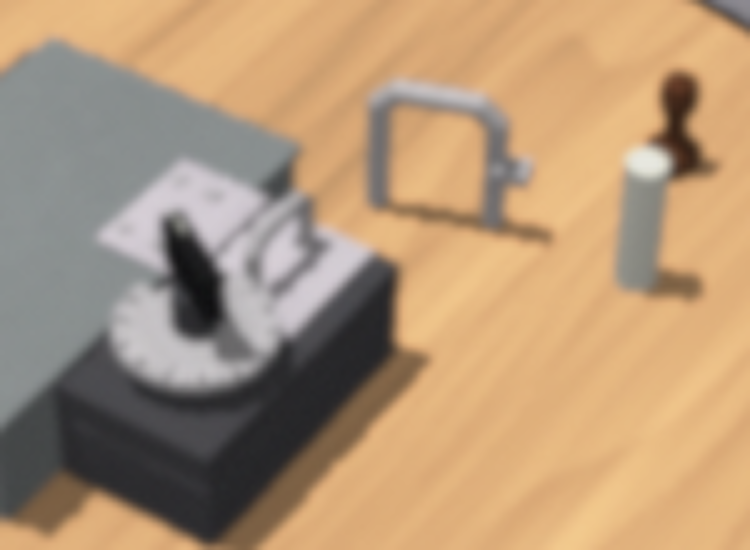

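The smaller U, seated in the lock at top (261,210), is the shackle. The free-standing U at top (311,214) is clearly larger, so it's the look-alike. The black-rimmed grey sheet at (415,227) is the mat. Next I'll compute poses and plan a wrist look.

```bash
python3 - <<'E'
from h import *
p,d,ci=load('top0')
T=lambda x,y,z:ray(ci,195+x/5.6,165+y/5.6,z).round(4)
print('dial',T(234,258,.091),'bow',T(372,256,.110))
# box yaw via hasp on top z .076 plane & case front edge
print('case front',T(146,352,.07),T(450,352,.07),'hasp L/R', T(297,95,.074),T(440,95,.074))
# mat
hsv=cv2.cvtColor(p,cv2.COLOR_RGB2HSV)
sub=p[190:265,380:450].astype(int)
m=((p.max(2).astype(int)-p.min(2)<25)&(p.max(2)<130)).astype(np.uint8);m2=np.zeros_like(m);m2[190:265,380:450]=m[190:265,380:450]
cs,_=cv2.findContours(m2,cv2.RETR_EXTERNAL,cv2.CHAIN_APPROX_NONE);c=max(cs,key=cv2.contourArea);r=cv2.minAreaRect(c);print(r)
b=cv2.boxPoints(r);print(ray(ci,*r[0],.003),[ray(ci,*q,.003).round(3) for q in b])
# heights around the lock & tall things
E
```

```text
dial [0.494  0.1859 0.091 ] bow [0.4926 0.1081 0.11  ]
case front [0.4435 0.2358 0.07  ] [0.4462 0.0651 0.07  ] hasp L/R [0.5924 0.155  0.074 ] [0.5935 0.0734 0.074 ]
((414.4027404785156, 227.21812438964844), (38.406558990478516, 52.65694808959961), 10.007980346679688)
[ 0.46585329 -0.38908048  0.003     ] [array([ 0.39 , -0.31 ,  0.003]), array([ 0.563, -0.345,  0.003]), array([ 0.543, -0.469,  0.003]), array([ 0.371, -0.432,  0.003])]
```

Emit:
step_arm(
  commands=[
    {"xyz": [0.01, 0.02, 0.04], "twist": [0, 0, 6]},
    {"xyz": [0.03, 0.05, 0.07], "twist": [0, 0, 12]},
    {"xyz": [0.05, 0.08, 0.1], "twist": [0, 0, 18]},
    {"xyz": [0.06, 0.11, 0.12], "twist": [0, 0, 24]},
    {"xyz": [0.08, 0.14, 0.12], "twist": [0, 0, 30]},
    {"xyz": [0.09, 0.17, 0.12], "twist": [0, 0, 36]},
    {"xyz": [0.11, 0.2, 0.12], "twist": [0, 0, 42]},
    {"xyz": [0.12, 0.23, 0.12], "twist": [0, 0, 48]},
    {"xyz": [0.14, 0.26, 0.12], "twist": [0, 0, 54]},
    {"xyz": [0.15, 0.29, 0.12], "twist": [0, 0, 60]},
    {"xyz": [0.16, 0.32, 0.12], "twist": [0, 0, 63]},
    {"xyz": [0.16, 0.32, 0.12], "twist": [0, 0, 63]},
  ],
)

```text
time: 1.15
tool_pos: [0.3943, -0.1737, 0.3338]
ee_rot: [-1.569, -0.001, -0.025]
wrist_force: [-0.1, 0.6, -0.1]
width: 0.094
```

Emit:
step_arm(
  commands=[
    {"xyz": [0.02, 0.03, 0], "twist": [0, 0, 6]},
    {"xyz": [0.03, 0.06, 0], "twist": [0, 0, 12]},
    {"xyz": [0.05, 0.1, 0], "twist": [0, 0, 18]},
    {"xyz": [0.06, 0.13, 0], "twist": [0, 0, 24]},
    {"xyz": [0.08, 0.16, 0], "twist": [0, 0, 30]},
    {"xyz": [0.09, 0.19, 0], "twist": [0, 0, 36]},
    {"xyz": [0.11, 0.22, 0], "twist": [0, 0, 42]},
    {"xyz": [0.12, 0.25, 0], "twist": [0, 0, 48]},
    {"xyz": [0.14, 0.28, 0], "twist": [0, 0, 54]},
    {"xyz": [0.16, 0.33, 0], "twist": [0, 0, 60]},
    {"xyz": [0.16, 0.33, 0], "twist": [0, 0, 63]},
    {"xyz": [0.16, 0.33, 0], "twist": [0, 0, 63]},
  ],
)

```text
time: 2.15
tool_pos: [0.554, 0.154, 0.3314]
ee_rot: [-1.568, 0.001, 1.07]
wrist_force: [-0.1, -0.6, -0.4]
width: 0.0939
```

```bash
cat > snap.py <<'E'
import sys
from bench import robot
import pickle,cv2
n,k=sys.argv[1:3]
o=robot.get_obs();ci=robot.camera_info(n);p,d=robot.snapshot(n)
pickle.dump((p,d,ci),open(k+'.pkl','wb'));cv2.imwrite(f'pics/{k}.png',p[...,::-1])
print({q:o[q].round(4) for q in('joint_positions','tool_pos','ee_rot','wrist_force')},o['time'],o['width'])
E
python3 snap.py wrist w1
```

```text
{'joint_positions': array([ 1.7220e-01,  1.5490e-01,  1.0638e+00,  5.0000e-04,  1.9258e+00,
       -8.9760e-01]), 'tool_pos': array([0.554 , 0.154 , 0.3314]), 'ee_rot': array([-1.5682e+00,  1.5000e-03,  1.0700e+00]), 'wrist_force': array([-0.1294, -0.621 , -0.3952])} 2.15 0.09392400433195593
```

View pics/w1.png

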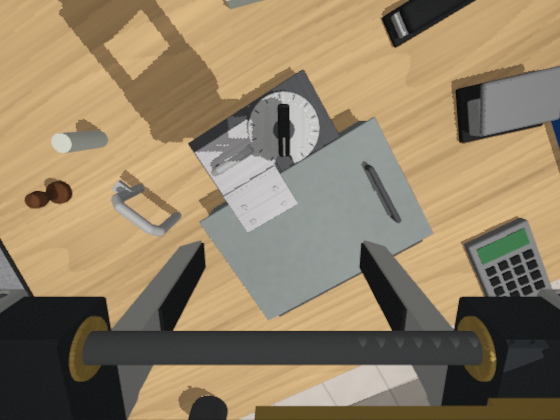

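```bash
python3 - <<'E'
from h import *
p,d,ci=load('w1');a=cv2.resize(p[65:200,180:340],None,fx=5,fy=5,interpolation=cv2.INTER_CUBIC)
cv2.imwrite('pics/cw1.png',a[...,::-1])
def dep(u,v):
    z=d[v,u];R,t=ci['R'],ci['t'];return (R.T@(z*np.array([(u-ci['cx'])/ci['fx'],(v-ci['cy'])/ci['fy'],1])-t)).round(4)
for q in((284,110),(284,135),(284,152),(310,130),(232,158),(258,205)):print(q,dep(*q))
E
```

```text
(284, 110) [0.4782 0.1981 0.1471]
(284, 135) [0.5009 0.1858 0.148 ]
(284, 152) [0.5167 0.1772 0.1499]
(310, 130) [0.5136 0.2162 0.0908]
(232, 158) [0.4961 0.1171 0.1135]
(258, 205) [0.569  0.1086 0.0788]
```

View pics/cw1.png

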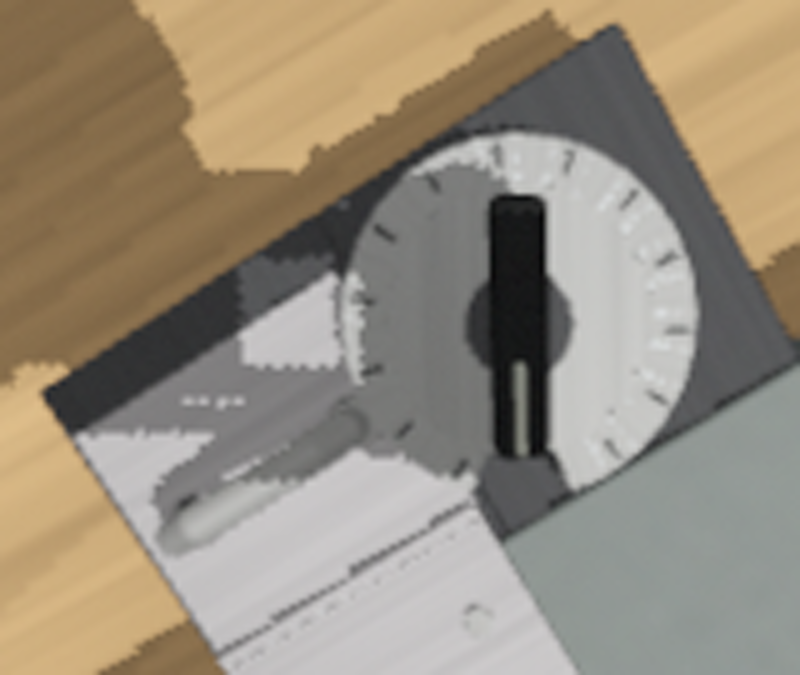

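The crop shows the bar (top-face ends at crop (517,196) and (522,458)), with the white line and the notch at the lower end. The shackle bow runs from (180,530) to (345,425).

```bash
python3 - <<'E'
from h import *
p,d,ci=load('w1')
T=lambda x,y,z:ray(ci,180+x/5,65+y/5,z)
a=T(517,196,.148);b=T(522,458,.148);print('bar',a.round(4),b.round(4),'mid',((a+b)/2).round(4),'len',np.linalg.norm(a-b),'ang',np.arctan2(*(b-a)[[1,0]]))
c=T(45,393,.07);e=T(618,25,.07);v=e-c;print('edge',c,e,np.linalg.norm(v),'yaw',np.arctan2(-v[0],v[1]))
c=T(80,434,.074);e=T(222,655,.074);print('haspside yaw',np.arctan2(*(e-c)[[1,0]]))
# disc edge
pts=np.array([T(x,y,.091)[:2] for x,y in((520,130),(697,318),(345,300),(620,180),(660,420),(400,180))],np.float32)
print('disc',cv2.minEnclosingCircle(pts))
s=T(167,545,.110);f=T(366,415,.110);print('bow',s,f,(s+f)/2)
E
```

```text
bar [0.4728 0.2003 0.148 ] [0.5215 0.1751 0.148 ] mid [0.4971 0.1877 0.148 ] len 0.054832462826321565 ang -0.47849407514998604
edge [0.45367788 0.06836771 0.07      ] [0.44639985 0.24376925 0.07      ] 0.175552468790972 yaw 0.04146970927983087
haspside yaw 0.023670192905922552
disc ((0.4957921504974365, 0.18917134404182434), 0.04401252418756485)
bow [0.5020634  0.08604285 0.11      ] [0.49819399 0.14507976 0.11      ] [0.50012869 0.1155613  0.11      ]
```

Emit:
step_arm(
  commands=[
    {"xyz": [-0.02, 0.01, -0.03], "twist": [0, 0, 1]},
    {"xyz": [-0.04, 0.02, -0.06], "twist": [0, 0, 1]},
    {"xyz": [-0.057, 0.034, -0.09], "twist": [0, 0, 1]},
    {"xyz": [-0.057, 0.034, -0.12], "twist": [0, 0, 1]},
    {"xyz": [-0.057, 0.034, -0.14], "twist": [0, 0, 1]},
    {"xyz": [-0.057, 0.034, -0.15], "twist": [0, 0, 1]},
    {"xyz": [-0.057, 0.034, -0.15], "twist": [0, 0, 1]},
    {"xyz": [-0.057, 0.034, -0.15], "twist": [0, 0, 1]},
  ],
  fingers=146,
)

```text
time: 2.87
tool_pos: [0.4965, 0.1847, 0.1843]
ee_rot: [-1.572, -0.0, 1.081]
wrist_force: [0.1, 0.1, -0.5]
width: 0.044
```

```bash
python3 snap.py wrist w2; python3 snap.py side s2; python3 - <<'E'
from h import *
p,d,ci=load('s2');a=cv2.resize(p[140:290,180:340],None,fx=4,fy=4,interpolation=cv2.INTER_CUBIC)
cv2.imwrite('pics/cs2.png',a[...,::-1])
E
```

```text
{'joint_positions': array([ 2.4930e-01,  4.9100e-02,  1.4688e+00, -3.0000e-04,  1.6229e+00,
       -8.3190e-01]), 'tool_pos': array([0.4965, 0.1847, 0.1843]), 'ee_rot': array([-1.5715e+00, -3.0000e-04,  1.0811e+00]), 'wrist_force': array([ 0.0515,  0.1101, -0.5261])} 2.8667 0.04404855704677496
{'joint_positions': array([ 2.4960e-01,  4.8800e-02,  1.4670e+00, -2.0000e-04,  1.6229e+00,
       -8.3200e-01]), 'tool_pos': array([0.4972, 0.1851, 0.1853]), 'ee_rot': array([-1.573 , -0.0018,  1.0815]), 'wrist_force': array([0.3435, 0.0787, 0.196 ])} 2.9167 0.04144933083248289
```

View pics/w2.png

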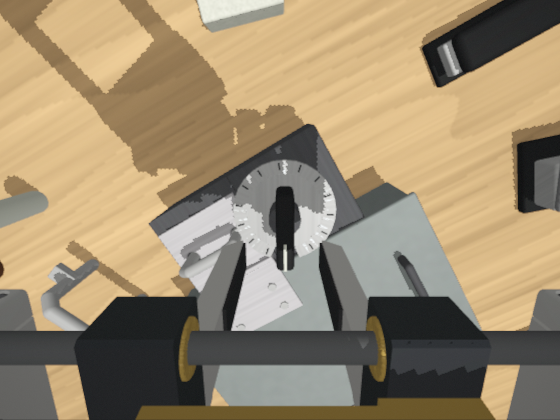

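View pics/cs2.png

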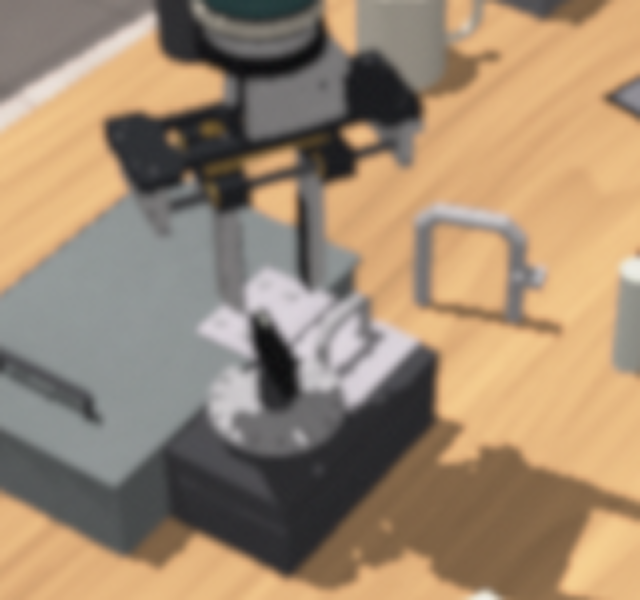

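The wrist view shows the bar from (285,187) to (285,270), roughly centred between the fingers. I'll re-measure from this closer picture.

```bash
python3 - <<'E'
from h import *
p,d,ci=load('w2');a=cv2.resize(p[115:295,140:370],None,fx=3.4,fy=3.4,interpolation=cv2.INTER_CUBIC)
cv2.imwrite('pics/cw2.png',a[...,::-1])
m=(p.max(2)<45).astype(np.uint8);n=np.zeros_like(m);n[184:275,262:300]=m[184:275,262:300]
# rows: dark extents
for v in range(186,274,6):
    c=np.where(n[v])[0];print(v,c.min() if len(c) else 0,c.max() if len(c) else 0,end='; ')
E
```

```text
186 0 0; 192 276 292; 198 276 293; 204 275 294; 210 275 294; 216 276 293; 222 276 293; 228 276 293; 234 276 292; 240 277 292; 246 277 292; 252 277 293; 258 277 292; 264 277 292; 270 0 0;
```

View pics/cw2.png

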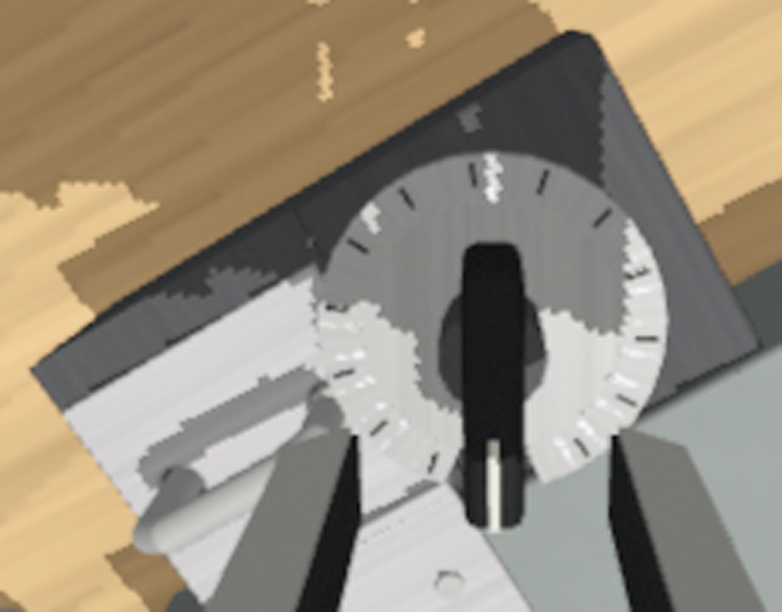

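```bash
python3 - <<'E'
from h import *
p,d,ci=load('w2')
T=lambda x,y,z:ray(ci,140+x/3.4,115+y/3.4,z)
a=T(491,244,.148);b=T(495,530,.148);print('bar mid',((a+b)/2).round(4),'len',np.linalg.norm(a-b),'ang',np.arctan2(*(b-a)[[1,0]]))
c=T(33,368,.07);e=T(570,34,.07);v=e-c;print('edge',c,e,np.linalg.norm(v),'yaw',np.arctan2(-v[0],v[1]))
pts=np.array([T(x,y,.091)[:2] for x,y in((490,152),(666,335),(318,345),(610,200),(640,420),(370,210),(430,482))],np.float32)
print('disc',cv2.minEnclosingCircle(pts))
E
```

```text
bar mid [0.4936 0.1892 0.148 ] len 0.061110863936579135 ang -0.4729057535341806
edge [0.45274428 0.0681094  0.07      ] [0.44267162 0.23901389 0.07      ] 0.17120106046012903 yaw 0.05886931433539538
disc ((0.4973251521587372, 0.18819646537303925), 0.04505671188235283)
```

Emit:
step_arm(
  commands=[
    {"xyz": [0, 0.003, -0.02], "twist": [0, 0, 1]},
    {"xyz": [0, 0.003, -0.035], "twist": [0, 0, 1]},
    {"xyz": [0, 0.003, -0.048], "twist": [0, 0, 1]},
    {"xyz": [0, 0.003, -0.056], "twist": [0, 0, 1]},
    {"xyz": [0, 0.003, -0.056], "twist": [0, 0, 1]},
    {"xyz": [0, 0.003, -0.056], "twist": [0, 0, 1]},
  ],
)

```text
time: 3.47
tool_pos: [0.4968, 0.1889, 0.1285]
ee_rot: [-1.572, -0.001, 1.101]
wrist_force: [-0.6, -0.1, 0.1]
width: 0.0404
```

Emit:
step_arm(
  commands=[
    {"xyz": [0, 0, 0], "twist": [0, 0, 0]},
    {"xyz": [0, 0, 0], "twist": [0, 0, 0]},
    {"xyz": [0, 0, 0], "twist": [0, 0, 0]},
    {"xyz": [0, 0, 0], "twist": [0, 0, 0]},
    {"xyz": [0, 0, 0], "twist": [0, 0, 0]},
    {"xyz": [0, 0, 0], "twist": [0, 0, 0]},
  ],
  fingers=255,
)

```text
time: 3.97
tool_pos: [0.4958, 0.1872, 0.1283]
ee_rot: [-1.572, 0.003, 1.1]
wrist_force: [-1.9, -4.9, 4.0]
width: 0.0129
```

Emit:
step_arm(
  commands=[
    {"xyz": [-0.001, -0.002, 0], "twist": [0, 0, -2]},
    {"xyz": [-0.001, -0.002, 0], "twist": [0, 0, -6]},
    {"xyz": [-0.001, -0.002, 0], "twist": [0, 0, -10]},
    {"xyz": [-0.001, -0.002, 0], "twist": [0, 0, -14]},
    {"xyz": [-0.001, -0.002, 0], "twist": [0, 0, -18]},
    {"xyz": [-0.001, -0.002, 0], "twist": [0, 0, -20]},
    {"xyz": [-0.001, -0.002, 0], "twist": [0, 0, -20]},
    {"xyz": [-0.001, -0.002, 0], "twist": [0, 0, -20]},
  ],
)

```text
time: 4.63
tool_pos: [0.4946, 0.1878, 0.1283]
ee_rot: [-1.569, -0.001, 0.755]
wrist_force: [-3.4, 2.7, 5.3]
width: 0.0161
```

```bash
python3 snap.py wrist w3;python3 -c "
from bench import robot;print(robot.get_obs()['wrist_torque'])"
```

```text
{'joint_positions': array([ 2.5460e-01,  7.3300e-02,  1.5554e+00,  1.5000e-03,  1.5130e+00,
       -5.0090e-01]), 'tool_pos': array([0.4946, 0.1878, 0.1283]), 'ee_rot': array([-1.5694e+00, -6.0000e-04,  7.5540e-01]), 'wrist_force': array([-3.3802,  2.6853,  5.2891])} 4.6333 0.01614434931897098
[0.44830089 0.72226853 1.08260756]
```

View pics/w3.png

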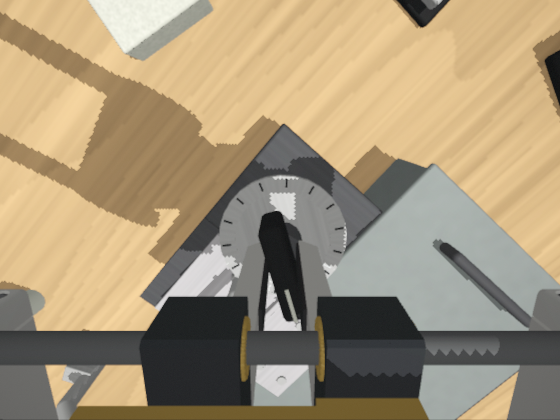

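The bar is skewed about 12° in the pads (from (272,213) to (295,318)), so the dial lags the gripper. I'll hold briefly and see whether it follows.

Emit:
step_arm(
  commands=[
    {"xyz": [0, 0, 0], "twist": [0, 0, 0]},
    {"xyz": [0, 0, 0], "twist": [0, 0, 0]},
    {"xyz": [0, 0, 0], "twist": [0, 0, 0]},
    {"xyz": [0, 0, 0], "twist": [0, 0, 0]},
    {"xyz": [0, 0, 0], "twist": [0, 0, 0]},
    {"xyz": [0, 0, 0], "twist": [0, 0, 0]},
  ],
)

```text
time: 5.18
tool_pos: [0.4947, 0.1877, 0.1283]
ee_rot: [-1.569, -0.001, 0.754]
wrist_force: [-4.5, 2.8, 4.8]
width: 0.0164
```

```bash
python3 snap.py wrist w4;python3 -c "
from bench import robot;print(robot.get_obs()['wrist_torque'])
from h import *
p,d,ci=load('w4');a=cv2.resize(p[160:340,180:400],None,fx=3.4,fy=3.4,interpolation=cv2.INTER_CUBIC)
cv2.imwrite('pics/cw4.png',a[...,::-1])
"
```

```text
{'joint_positions': array([ 0.2544,  0.0733,  1.5555,  0.0018,  1.5129, -0.4998]), 'tool_pos': array([0.4947, 0.1877, 0.1283]), 'ee_rot': array([-1.5692e+00, -8.0000e-04,  7.5410e-01]), 'wrist_force': array([-4.4972,  2.7745,  4.8372])} 5.1833 0.016396693988305282
[0.49868864 0.80122161 1.07536036]
```

View pics/cw4.png

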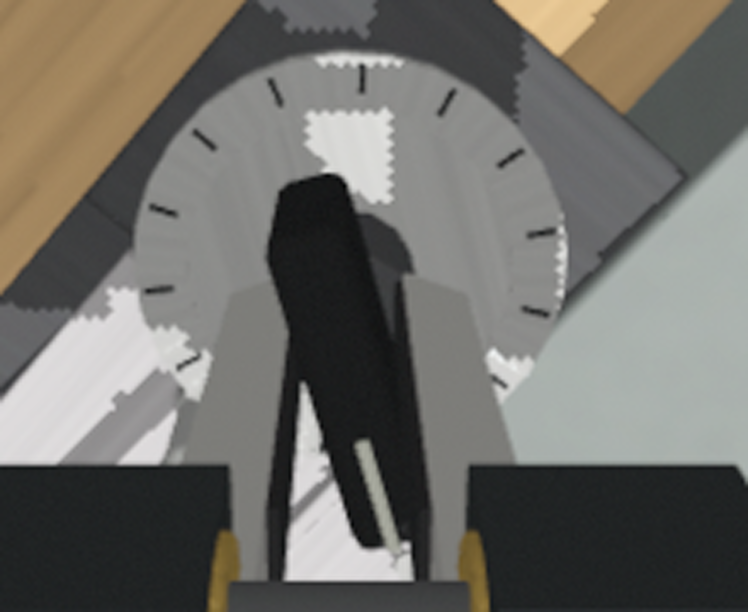

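```bash
python3 - <<'E'
from h import *
p,d,ci=load('w4')
T=lambda x,y,z:ray(ci,180+x/3.4,160+y/3.4,z)
a=T(318,178,.148);b=T(383,545,.148);print('bar',a,b,'mid',((a+b)/2).round(4),'len',np.linalg.norm(a-b),'ang',np.arctan2(*(b-a)[[1,0]]))
pts=np.array([T(x,y,.091)[:2] for x,y in((362,50),(566,245),(135,235),(510,110),(215,115),(540,335),(170,340))],np.float32)
print('disc',cv2.minEnclosingCircle(pts))
for X in ((.4947,.1877,.12),(.4947,.1877,.139)):print((proj(ci,X)-[180,160])*3.4)
v=T(685,175,.07)-T(525,0,.07)
print('tick centre', T(352,265,.091))
E
```

```text
bar [0.4686121  0.21031682 0.148     ] [0.5179057  0.17250916 0.148     ] mid [0.4933 0.1914 0.148 ] len 0.06212308550825775 ang -0.6542858625404225
disc ((0.4940469264984131, 0.19064220786094666), 0.043870292603969574)
[342.74660457 318.72289346]
[342.49762238 366.39325367]
tick centre [0.4966137  0.18833265 0.091     ]
```

The dial moved about 0.18 rad, which puts it right on the detent's crest. I'll keep turning slowly.

Emit:
step_arm(
  commands=[
    {"xyz": [0, 0, 0], "twist": [0, 0, -3]},
    {"xyz": [0, 0, 0], "twist": [0, 0, -6]},
    {"xyz": [0, 0, 0], "twist": [0, 0, -8]},
    {"xyz": [0, 0, 0], "twist": [0, 0, -10]},
    {"xyz": [0, 0, 0], "twist": [0, 0, -10]},
    {"xyz": [0, 0, 0], "twist": [0, 0, -10]},
  ],
)

```text
time: 5.73
tool_pos: [0.4956, 0.187, 0.1282]
ee_rot: [-1.571, -0.002, 0.578]
wrist_force: [-1.8, 0.7, 4.6]
width: 0.0142
```

```bash
python3 snap.py wrist w5;python3 -c "
from bench import robot;print(robot.get_obs()['wrist_torque'])
from h import *
p,d,ci=load('w5');a=cv2.resize(p[160:340,180:400],None,fx=3.4,fy=3.4,interpolation=cv2.INTER_CUBIC)
cv2.imwrite('pics/cw5.png',a[...,::-1])
"
```

```text
{'joint_positions': array([ 2.5360e-01,  7.3700e-02,  1.5553e+00,  1.0000e-04,  1.5110e+00,
       -3.2480e-01]), 'tool_pos': array([0.4956, 0.187 , 0.1282]), 'ee_rot': array([-1.5712, -0.0016,  0.5784]), 'wrist_force': array([-1.7891,  0.7376,  4.6294])} 5.7333 0.014169760111162456
[0.25342854 0.28050344 0.55466146]
```

View pics/cw5.png

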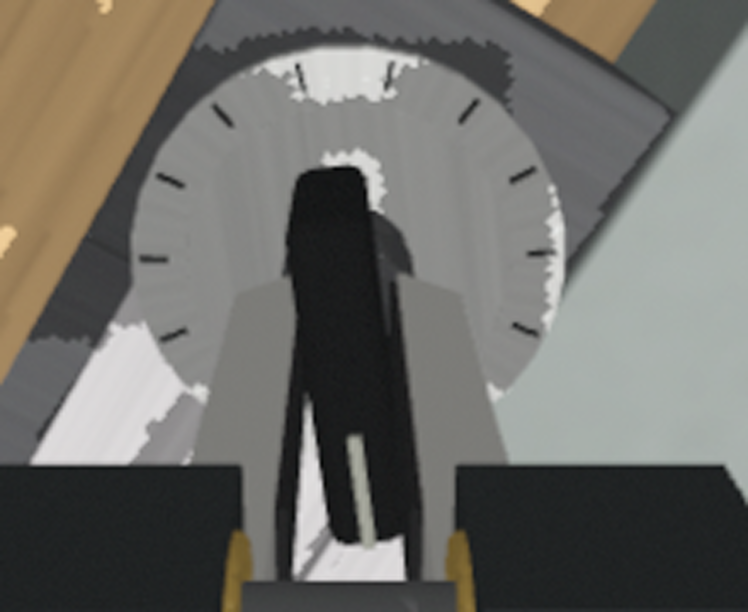

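Passed the first click. Continuing.

Emit:
step_arm(
  commands=[
    {"xyz": [0, 0, 0], "twist": [0, 0, -3]},
    {"xyz": [0, 0, 0], "twist": [0, 0, -7]},
    {"xyz": [0, 0, 0], "twist": [0, 0, -11]},
    {"xyz": [0, 0, 0], "twist": [0, 0, -15]},
    {"xyz": [0, 0, 0], "twist": [0, 0, -19]},
    {"xyz": [0, 0, 0], "twist": [0, 0, -22]},
    {"xyz": [0, 0, 0], "twist": [0, 0, -25]},
    {"xyz": [0, 0, 0], "twist": [0, 0, -28]},
    {"xyz": [0, 0, 0], "twist": [0, 0, -30]},
    {"xyz": [0, 0, 0], "twist": [0, 0, -30]},
    {"xyz": [0, 0, 0], "twist": [0, 0, -30]},
  ],
)

```text
time: 6.7
tool_pos: [0.4959, 0.1857, 0.1281]
ee_rot: [-1.573, -0.002, 0.055]
wrist_force: [-1.0, -1.8, 4.7]
width: 0.0166
```

```bash
python3 snap.py wrist w6;python3 -c "
from bench import robot;print(robot.get_obs()['wrist_torque'])
from h import *
p,d,ci=load('w6');a=cv2.resize(p[160:340,180:400],None,fx=3.4,fy=3.4,interpolation=cv2.INTER_CUBIC)
cv2.imwrite('pics/cw6.png',a[...,::-1])
"
```

```text
{'joint_positions': array([ 0.2531,  0.0738,  1.5554, -0.0028,  1.5111,  0.1981]), 'tool_pos': array([0.4959, 0.1857, 0.1281]), 'ee_rot': array([-1.5732, -0.0019,  0.0552]), 'wrist_force': array([-1.0415, -1.7742,  4.7346])} 6.7 0.016568946253337706
[-0.32104027  0.16195083  0.91451935]
```

View pics/cw6.png

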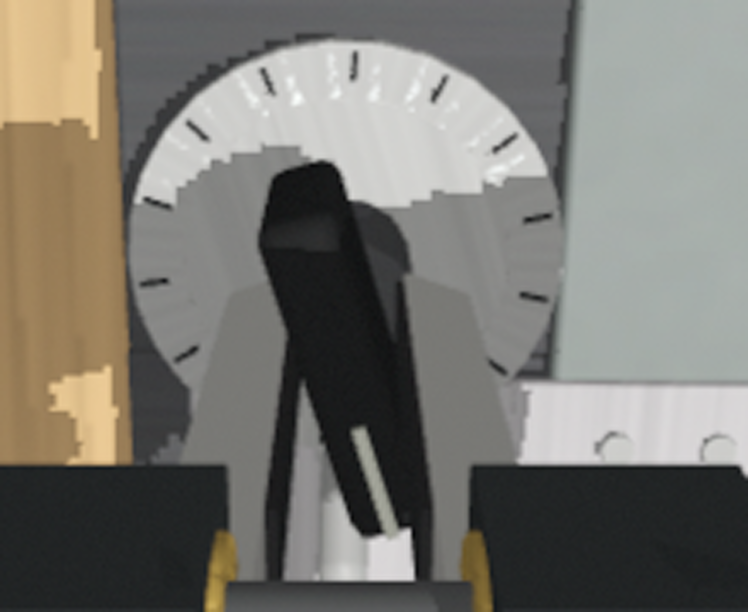

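The dial is on the last crest, about 12° short of the target. A little more turning should pass it.

Emit:
step_arm(
  commands=[
    {"xyz": [0, 0, 0], "twist": [0, 0, -2]},
    {"xyz": [0, 0, 0], "twist": [0, 0, -4]},
    {"xyz": [0, 0, 0], "twist": [0, 0, -5]},
    {"xyz": [0, 0, 0], "twist": [0, 0, -5]},
    {"xyz": [0, 0, 0], "twist": [0, 0, -5]},
  ],
)

```text
time: 7.17
tool_pos: [0.496, 0.1853, 0.1281]
ee_rot: [-1.574, -0.002, -0.032]
wrist_force: [-0.6, -3.9, 5.4]
width: 0.0177
```

```bash
python3 snap.py wrist w7;python3 -c "
from bench import robot;print(robot.get_obs()['wrist_torque'])
from h import *
p,d,ci=load('w7');a=cv2.resize(p[160:340,180:400],None,fx=3.4,fy=3.4,interpolation=cv2.INTER_CUBIC)
cv2.imwrite('pics/cw7.png',a[...,::-1])
"
```

```text
{'joint_positions': array([ 0.2529,  0.0738,  1.5554, -0.0038,  1.5111,  0.2847]), 'tool_pos': array([0.496 , 0.1853, 0.1281]), 'ee_rot': array([-1.574 , -0.0023, -0.0316]), 'wrist_force': array([-0.5899, -3.9018,  5.4093])} 7.1667 0.017701956906758444
[-0.55470438  0.09982795  1.23401149]
```

View pics/cw7.png

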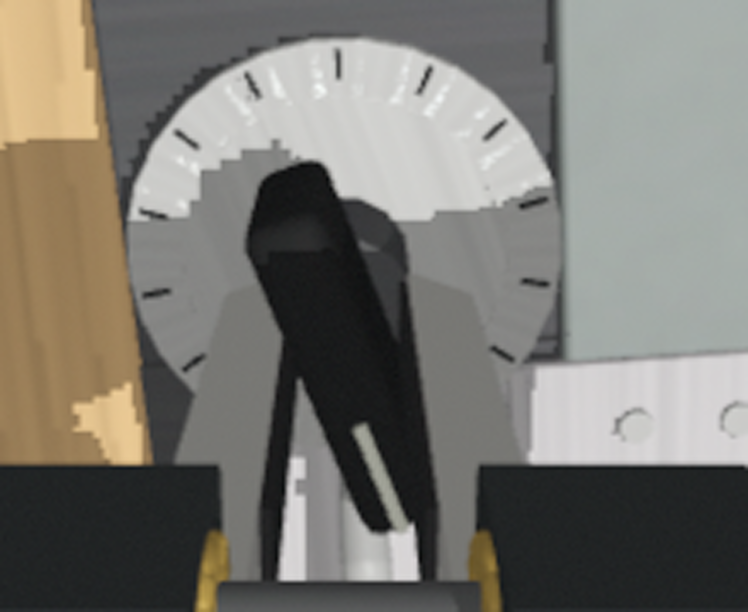

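```bash
python3 - <<'E'
from h import *
for k,(a,b),edge in(('w4',((318,178),(383,545)),None),('w5',((332,168),(367,543)),None),('w6',((305,163),(382,533)),((571,50),(553,375))),('w7',((298,163),(395,530)),((94,0),(150,465)))):
    p,d,ci=load(k);T=lambda x,y,z:ray(ci,180+x/3.4,160+y/3.4,z)
    A=T(*a,.148);B=T(*b,.148);print(k,'mid',((A+B)/2).round(4),'perp',np.arctan2(*(B-A)[[1,0]])+np.pi/2)
    # tick direction: radial tick lines near top, relative to bar
p,d,ci=load('w7');T=lambda x,y,z:ray(ci,180+x/3.4,160+y/3.4,z)
c=T(94,0,.07);e=T(150,465,.07);print(np.arctan2(*(c-e)[[0,1]])*-1)
E
```

```text
w4 mid [0.4933 0.1914 0.148 ] perp 0.916510464254474
w5 mid [0.4941 0.1917 0.148 ] perp 0.6652521224528485
w6 mid [0.4962 0.1924 0.148 ] perp 0.24364512487414536
w7 mid [0.4975 0.1923 0.148 ] perp 0.20680871939947654
0.026266768547215134
```

Emit:
step_arm(
  commands=[
    {"xyz": [0, 0, 0], "twist": [0, 0, -2]},
    {"xyz": [0, 0, 0], "twist": [0, 0, -4]},
    {"xyz": [0, 0, 0], "twist": [0, 0, -4]},
    {"xyz": [0, 0, 0], "twist": [0, 0, -4]},
  ],
)

```text
time: 7.55
tool_pos: [0.4959, 0.1858, 0.1281]
ee_rot: [-1.573, -0.002, -0.101]
wrist_force: [-0.6, -1.2, 5.1]
width: 0.0187
```

```bash
python3 snap.py wrist w8;python3 -c "
from bench import robot;print(robot.get_obs()['wrist_torque'])
from h import *
p,d,ci=load('w8');a=cv2.resize(p[160:340,180:400],None,fx=3.4,fy=3.4,interpolation=cv2.INTER_CUBIC)
cv2.imwrite('pics/cw8.png',a[...,::-1])
"
```

```text
{'joint_positions': array([ 0.2532,  0.0737,  1.5553, -0.0028,  1.5113,  0.3542]), 'tool_pos': array([0.4959, 0.1858, 0.1281]), 'ee_rot': array([-1.573 , -0.0021, -0.1008]), 'wrist_force': array([-0.5868, -1.2357,  5.1198])} 7.55 0.018734372377404655
[-0.33978461  0.24281534  1.35888407]
```

View pics/cw8.png

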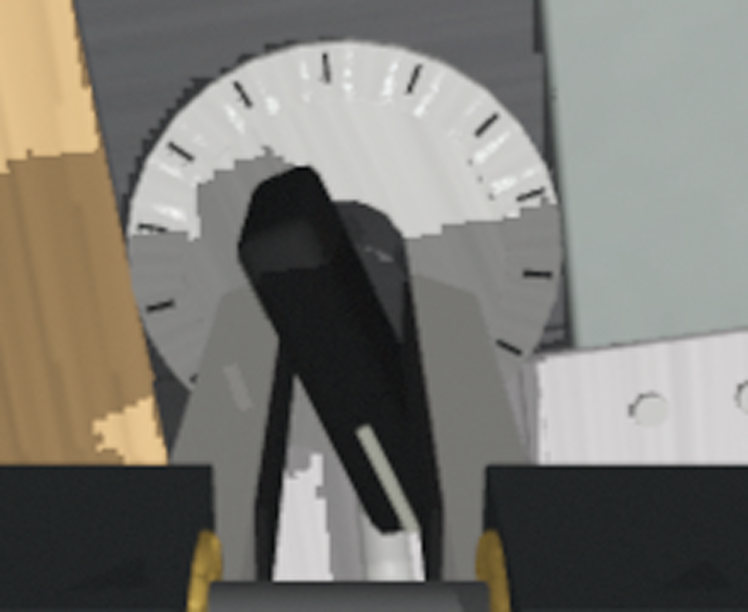

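The bar is skewed about 20° and no longer follows, so pushing further would only wring the grip. I'll let go, see where it settles and re-grip squarely.

Emit:
step_arm(
  commands=[
    {"xyz": [0, 0, 0], "twist": [0, 0, 0]},
    {"xyz": [0, 0, 0], "twist": [0, 0, 0]},
    {"xyz": [0, 0, 0], "twist": [0, 0, 0]},
    {"xyz": [0, 0, 0], "twist": [0, 0, 0]},
    {"xyz": [0, 0, 0], "twist": [0, 0, 0]},
  ],
  fingers=146,
)

```text
time: 8.02
tool_pos: [0.495, 0.1866, 0.1268]
ee_rot: [-1.571, 0.001, -0.104]
wrist_force: [0.5, 0.1, -0.5]
width: 0.0399
```

```bash
python3 snap.py wrist w9;python3 -c "
from bench import robot;print(robot.get_obs()['wrist_torque'])
from h import *
p,d,ci=load('w9');a=cv2.resize(p[160:340,160:400],None,fx=3.3,fy=3.3,interpolation=cv2.INTER_CUBIC)
cv2.imwrite('pics/cw9.png',a[...,::-1])
"
```

```text
{'joint_positions': array([ 2.5340e-01,  7.4800e-02,  1.5568e+00, -2.0000e-04,  1.5108e+00,
        3.5720e-01]), 'tool_pos': array([0.495 , 0.1866, 0.1268]), 'ee_rot': array([-1.5713e+00,  7.0000e-04, -1.0380e-01]), 'wrist_force': array([ 0.484 ,  0.0968, -0.4767])} 8.0167 0.03991748485362976
[-0.02103503 -0.03318702  0.0098533 ]
```

View pics/cw9.png

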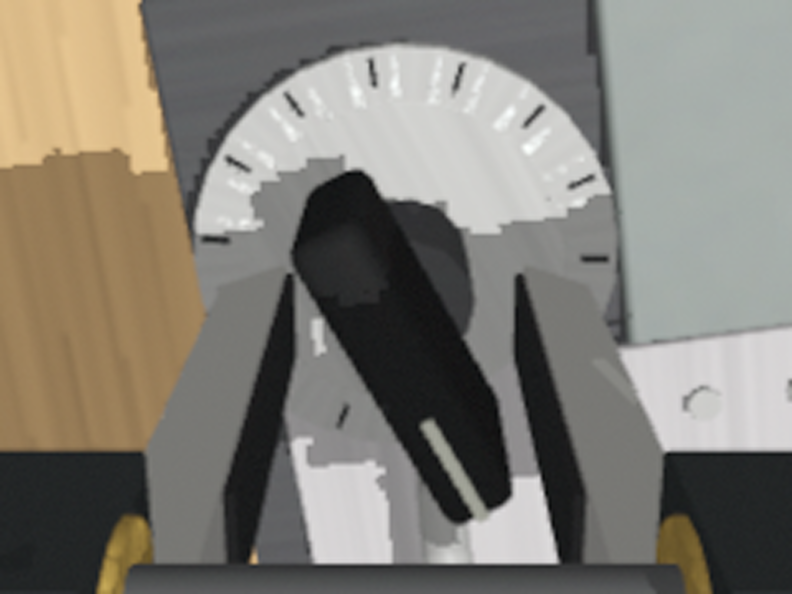

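It sprang back to the 0.349 click. I'll grip squarely but about 15 mm out along the bar, towards the notch end, and sweep an arc so the arm pushes with a lever.

Emit:
step_arm(
  commands=[
    {"xyz": [0, 0, 0.003], "twist": [0, 0, 7]},
    {"xyz": [0, 0, 0.003], "twist": [0, 0, 14]},
    {"xyz": [0.002, -0.004, 0.003], "twist": [0, 0, 21]},
    {"xyz": [0.004, -0.009, 0.003], "twist": [0, 0, 28]},
    {"xyz": [0.0065, -0.0135, 0.003], "twist": [0, 0, 28.5]},
    {"xyz": [0.0065, -0.0135, 0.003], "twist": [0, 0, 28.5]},
    {"xyz": [0.0065, -0.0135, 0.003], "twist": [0, 0, 28.5]},
  ],
)

```text
time: 8.65
tool_pos: [0.5018, 0.1732, 0.1304]
ee_rot: [-1.571, 0.0, 0.391]
wrist_force: [-0.1, -0.0, 0.8]
width: 0.0401
```

```bash
python3 snap.py wrist w10
```

```text
{'joint_positions': array([ 2.2540e-01,  7.6000e-02,  1.5483e+00,  2.0000e-04,  1.5173e+00,
       -1.6560e-01]), 'tool_pos': array([0.5018, 0.1732, 0.1304]), 'ee_rot': array([-1.5706,  0.    ,  0.391 ]), 'wrist_force': array([-0.1293, -0.0472,  0.7541])} 8.65 0.04012204362204879
```

View pics/w10.png

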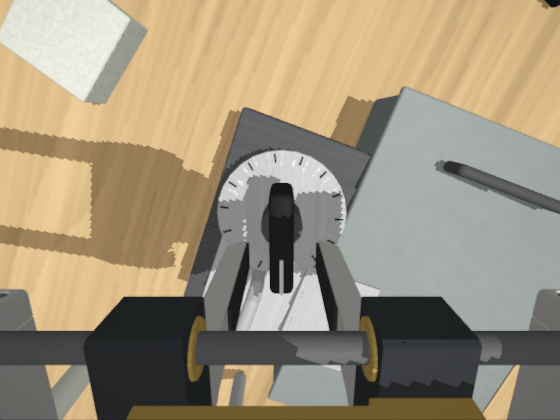

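The bar is now square to the jaws and centred (columns 270–293). Closing.

Emit:
step_arm(
  commands=[
    {"xyz": [0, 0, 0], "twist": [0, 0, 0]},
    {"xyz": [0, 0, 0], "twist": [0, 0, 0]},
    {"xyz": [0, 0, 0], "twist": [0, 0, 0]},
    {"xyz": [0, 0, 0], "twist": [0, 0, 0]},
    {"xyz": [0, 0, 0], "twist": [0, 0, 0]},
  ],
  fingers=255,
)

```text
time: 9.12
tool_pos: [0.5012, 0.1733, 0.1305]
ee_rot: [-1.571, 0.001, 0.394]
wrist_force: [-0.9, -1.2, -0.7]
width: 0.0125
```

```bash
python3 -c "
from bench import robot;o=robot.get_obs();print(o['wrist_torque'],o['wrist_force'],o['tool_pos'],o['ee_rot'],o['width'])"
```

```text
[-0.11666876 -0.00720602 -0.03689659] [-0.94580107 -1.20092745 -0.68918367] [0.50115661 0.1732777  0.13051927] [-1.57077544e+00  1.13813584e-03  3.94065361e-01] 0.012465102126097668
```

Emit:
step_arm(
  commands=[
    {"xyz": [-0.0006, -0.0002, 0], "twist": [0, 0, -2.5]},
    {"xyz": [-0.0012, -0.0004, 0], "twist": [0, 0, -5]},
    {"xyz": [-0.0018, -0.0006, 0], "twist": [0, 0, -7.5]},
    {"xyz": [-0.0025, -0.0008, 0], "twist": [0, 0, -10]},
    {"xyz": [-0.0025, -0.0008, 0], "twist": [0, 0, -10]},
    {"xyz": [-0.0025, -0.0008, 0], "twist": [0, 0, -10]},
  ],
)

```text
time: 9.62
tool_pos: [0.5003, 0.1734, 0.1306]
ee_rot: [-1.57, -0.003, 0.222]
wrist_force: [4.5, 2.1, -2.6]
width: 0.014
```

```bash
python3 -c "
from bench import robot;o=robot.get_obs();print(o['wrist_torque'],o['wrist_force'],o['tool_pos'],o['ee_rot'],o['width'])"
```

```text
[ 0.47064454 -0.81489141  0.70038763] [ 4.45777902  2.12157575 -2.63098973] [0.50028103 0.17337212 0.13056993] [-1.56991408 -0.00313286  0.2222687 ] 0.014012955156131988
```

Emit:
step_arm(
  commands=[
    {"xyz": [-0.0015, -0.0002, 0], "twist": [0, 0, -2.5]},
    {"xyz": [-0.003, -0.0003, 0], "twist": [0, 0, -5]},
    {"xyz": [-0.0045, -0.0003, 0], "twist": [0, 0, -7.5]},
    {"xyz": [-0.0055, -0.0003, 0], "twist": [0, 0, -10]},
    {"xyz": [-0.0055, -0.0003, 0], "twist": [0, 0, -10]},
    {"xyz": [-0.0055, -0.0003, 0], "twist": [0, 0, -10]},
  ],
)

```text
time: 10.12
tool_pos: [0.4994, 0.1744, 0.1307]
ee_rot: [-1.566, -0.014, 0.048]
wrist_force: [17.3, 6.7, -10.5]
width: 0.0164
```

```bash
python3 -c "
from bench import robot;o=robot.get_obs();print(o['wrist_torque'],o['wrist_force'],o['tool_pos'],o['ee_rot'],o['width'])";python3 snap.py wrist w11
```

```text
[ 1.25194764 -2.88803793  0.86022506] [ 17.27520623   6.68279978 -10.52628938] [0.49938964 0.17443974 0.1307404 ] [-1.56640551 -0.01396247  0.04779937] 0.016410056063590844
{'joint_positions': array([0.2277, 0.0607, 1.5639, 0.0018, 1.5025, 0.1797]), 'tool_pos': array([0.4994, 0.1744, 0.1307]), 'ee_rot': array([-1.5664, -0.014 ,  0.0478]), 'wrist_force': array([ 17.2752,   6.6828, -10.5263])} 10.1167 0.016410056063590844
```

View pics/w11.png

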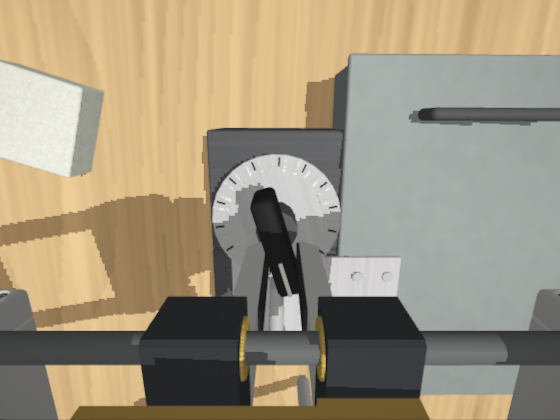

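Emit:
step_arm(
  commands=[
    {"xyz": [0, 0, 0], "twist": [0, 0, 0]},
    {"xyz": [0, 0, 0], "twist": [0, 0, 0]},
    {"xyz": [0, 0, 0], "twist": [0, 0, 0]},
    {"xyz": [0, 0, 0], "twist": [0, 0, 0]},
    {"xyz": [0, 0, 0], "twist": [0, 0, 0]},
    {"xyz": [0, 0, 0], "twist": [0, 0, 0]},
  ],
)

```text
time: 10.67
tool_pos: [0.4994, 0.1745, 0.1307]
ee_rot: [-1.566, -0.014, 0.048]
wrist_force: [17.2, 6.1, -10.1]
width: 0.0168
```

```bash
python3 -c "
from bench import robot;o=robot.get_obs();print(o['wrist_torque'],o['wrist_force'],o['tool_pos'],o['ee_rot'],o['width'])";python3 snap.py wrist w12; python3 - <<'E'
from h import *
def ang(k):
    p,d,ci=load(k)
    # bar top by depth: back-project all pixels, height .143-.156, dark, near axis
    R,t=ci['R'],ci['t'];v,u=np.mgrid[:420,:560]
    P=np.stack([(u-ci['cx'])/ci['fx']*d,(v-ci['cy'])/ci['fy']*d,d],-1)
    X=(P-t)@R
    m=(abs(X[...,2]-.148)<.006)&(np.hypot(X[...,0]-.4957,X[...,1]-.188)<.034)&(d>0)&(p.max(2)<70)
    q=X[m][:,:2].astype(np.float32)
    r=cv2.minAreaRect(q*1000);w,V=np.linalg.eigh(np.cov(q.T));a=V[:,1];a=a*-np.sign(a[1])
    return len(q),q.mean(0).round(4),r[1],'perp',round(np.arctan2(a[1],a[0])+np.pi/2,3)
for k in('w1','w2','w3','w4','w5','w6','w7','w8','w9','w10','w11','w12'):print(k,*ang(k))
E
```

```text
[ 1.24167895 -2.93878651  0.81032011] [ 17.19795112   6.13273675 -10.05378486] [0.49936025 0.1744538  0.13071523] [-1.5663868  -0.01373295  0.04783269] 0.01678598093865124
{'joint_positions': array([0.2277, 0.0608, 1.5638, 0.0019, 1.5026, 0.1797]), 'tool_pos': array([0.4994, 0.1745, 0.1307]), 'ee_rot': array([-1.5664, -0.0137,  0.0478]), 'wrist_force': array([ 17.198 ,   6.1327, -10.0538])} 10.6667 0.01678598093865124
w1 521 [0.4942 0.1886] (11.996542930603027, 54.76884078979492) perp 1.085
w2 1228 [0.4924 0.1897] (12.75368881225586, 54.473968505859375) perp 1.086
w3 2146 [0.4915 0.1909] (18.60554313659668, 54.996883392333984) perp 0.999
w4 2146 [0.4915 0.1909] (18.568023681640625, 54.350608825683594) perp 0.997
w5 2232 [0.4935 0.1913] (16.651126861572266, 54.62651062011719) perp 0.701
w6 2227 [0.495  0.1925] (19.42059326171875, 54.794036865234375) perp 0.321
w7 2232 [0.4952 0.1928] (21.084997177124023, 54.830116271972656) perp 0.307
w8 2209 [0.4952 0.193 ] (22.4240665435791, 54.56364822387695) perp 0.297
w9 2502 [0.4958 0.1912] (37.16591262817383, 50.190853118896484) perp 0.476
w10 2425 [0.4953 0.1902] (42.786407470703125, 54.46828079223633) perp 0.397
w11 2356 [0.4957 0.1909] (19.57270622253418, 55.101966857910156) perp 0.334
w12 2349 [0.4957 0.1909] (19.421627044677734, 55.07917785644531) perp 0.334
```

The dial resists over 1 N m while clamped, and it springs back on release, so the clamp itself may be fighting it. I'll back off and open slightly, then push the bar's end sideways with one finger so I can read the true resistance.

Emit:
step_arm(
  commands=[
    {"xyz": [0.004, 0.0005, 0], "twist": [0, 0, 7]},
    {"xyz": [0.008, 0.001, 0], "twist": [0, 0, 14]},
    {"xyz": [0.008, 0.001, 0], "twist": [0, 0, 20]},
    {"xyz": [0.008, 0.001, 0], "twist": [0, 0, 20]},
  ],
)

```text
time: 11.05
tool_pos: [0.501, 0.1739, 0.1305]
ee_rot: [-1.569, 0.001, 0.396]
wrist_force: [-1.6, 1.6, 0.1]
width: 0.0125
```

Emit:
step_arm(
  commands=[
    {"xyz": [0, 0, 0], "twist": [0, 0, 0]},
    {"xyz": [0, 0, 0], "twist": [0, 0, 0]},
    {"xyz": [0, 0, 0], "twist": [0, 0, 0]},
    {"xyz": [0, -0.003, 0], "twist": [0, 0, -5]},
    {"xyz": [0, -0.003, 0], "twist": [0, 0, -5]},
  ],
  fingers=190,
)

```text
time: 11.47
tool_pos: [0.5017, 0.1697, 0.1305]
ee_rot: [-1.572, 0.0, 0.304]
wrist_force: [-0.3, -0.8, -0.4]
width: 0.0238
```

```bash
python3 -c "
from bench import robot;o=robot.get_obs();print(o['wrist_torque'],o['wrist_force'],o['tool_pos'],o['ee_rot'],o['width'])";python3 snap.py wrist w13
```

```text
[-0.04610437 -0.12758578  0.03710949] [-0.33253187 -0.76832911 -0.4336908 ] [0.5016802  0.16966169 0.13053143] [-1.57153310e+00  5.10724043e-05  3.04010591e-01] 0.02383630471806995
{'joint_positions': array([ 2.1950e-01,  7.3300e-02,  1.5509e+00, -7.0000e-04,  1.5174e+00,
       -8.4500e-02]), 'tool_pos': array([0.5017, 0.1697, 0.1305]), 'ee_rot': array([-1.5715e+00,  1.0000e-04,  3.0400e-01]), 'wrist_force': array([-0.3325, -0.7683, -0.4337])} 11.4667 0.02383630471806995
```

View pics/w13.png

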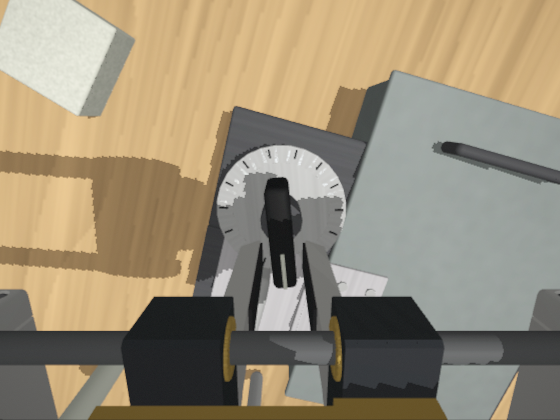

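Emit:
step_arm(
  commands=[
    {"xyz": [-0.003, -0.001, 0], "twist": [0, 0, -2]},
    {"xyz": [-0.005, -0.001, 0], "twist": [0, 0, -4]},
    {"xyz": [-0.007, -0.001, 0], "twist": [0, 0, -6]},
    {"xyz": [-0.009, -0.001, 0], "twist": [0, 0, -8]},
    {"xyz": [-0.009, -0.001, 0], "twist": [0, 0, -8]},
  ],
)

```text
time: 11.93
tool_pos: [0.4976, 0.1698, 0.1306]
ee_rot: [-1.571, -0.013, 0.167]
wrist_force: [13.5, 2.0, -8.7]
width: 0.0239
```

```bash
python3 -c "
from bench import robot;o=robot.get_obs();print(o['wrist_torque'],o['wrist_force'],o['tool_pos'],o['ee_rot'],o['width'])";python3 snap.py wrist w14
```

```text
[ 0.39834932 -2.47085831  0.06310583] [13.53892068  2.0021033  -8.74838056] [0.49764708 0.16983496 0.13059841] [-1.57097811 -0.01260982  0.16740687] 0.023895240583250932
{'joint_positions': array([ 2.2160e-01,  5.5500e-02,  1.5697e+00, -9.0000e-04,  1.5039e+00,
        5.4200e-02]), 'tool_pos': array([0.4976, 0.1698, 0.1306]), 'ee_rot': array([-1.571 , -0.0126,  0.1674]), 'wrist_force': array([13.5389,  2.0021, -8.7484])} 11.9333 0.023895240583250932
```

View pics/w14.png

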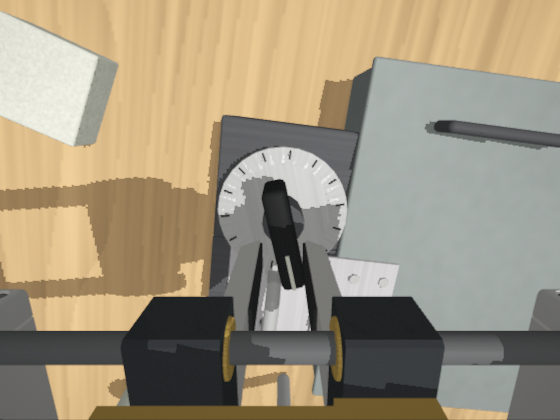

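Emit:
step_arm(
  commands=[
    {"xyz": [-0.002, 0, 0], "twist": [0, 0, 0]},
    {"xyz": [-0.004, 0, 0], "twist": [0, 0, 0]},
    {"xyz": [-0.006, 0, 0], "twist": [0, 0, 0]},
    {"xyz": [-0.006, 0, 0], "twist": [0, 0, 0]},
  ],
)

```text
time: 12.32
tool_pos: [0.4968, 0.1696, 0.1306]
ee_rot: [-1.573, -0.024, 0.168]
wrist_force: [27.8, 3.4, -16.7]
width: 0.0242
```

```bash
python3 -c "
from bench import robot;o=robot.get_obs();print(o['wrist_torque'],o['wrist_force'],o['tool_pos'],o['ee_rot'],o['width'])";python3 snap.py wrist w15; python3 snap.py side s15;python3 - <<'E'
from h import *
p,d,ci=load('w15');a=cv2.resize(p[130:300,190:370],None,fx=4,fy=4,interpolation=cv2.INTER_CUBIC)
cv2.imwrite('pics/cw15.png',a[...,::-1])
p,d,ci=load('s15');a=cv2.resize(p[140:290,180:340],None,fx=4,fy=4,interpolation=cv2.INTER_CUBIC)
cv2.imwrite('pics/cs15.png',a[...,::-1])
E
```

```text
[ 0.5021821  -4.82401294  0.19512662] [ 27.80882307   3.40305441 -16.70034721] [0.49684247 0.16960123 0.13059962] [-1.57275746 -0.02427353  0.16786467] 0.02415008246959249
{'joint_positions': array([ 0.2231,  0.0452,  1.5806, -0.0033,  1.4917,  0.0555]), 'tool_pos': array([0.4968, 0.1696, 0.1306]), 'ee_rot': array([-1.5728, -0.0243,  0.1679]), 'wrist_force': array([ 27.8088,   3.4031, -16.7003])} 12.3167 0.02415008246959249
{'joint_positions': array([ 0.223 ,  0.0454,  1.5804, -0.0032,  1.492 ,  0.0555]), 'tool_pos': array([0.4968, 0.1696, 0.1306]), 'ee_rot': array([-1.5727, -0.024 ,  0.1678]), 'wrist_force': array([ 28.1509,   2.8021, -16.0993])} 12.3667 0.024519483530356125
```

View pics/cw15.png

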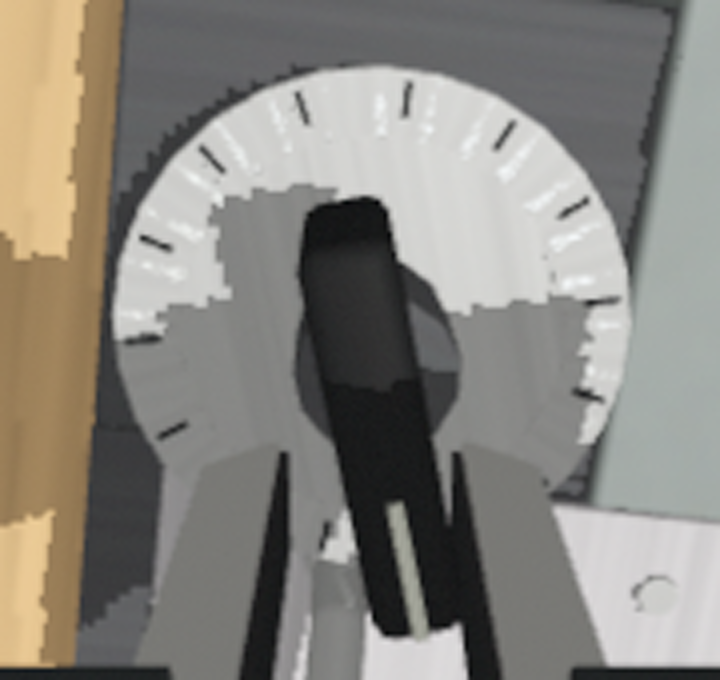

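View pics/cs15.png

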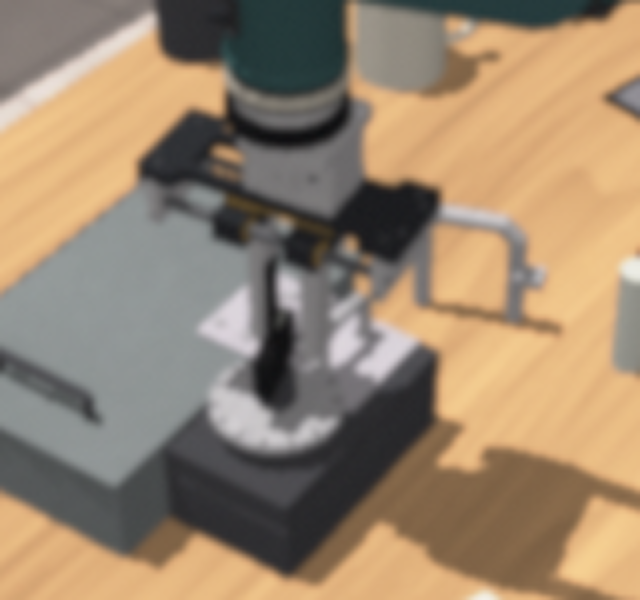

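```bash
python3 - <<'E'
from h import *
L={'w2':((494,445),(494,530),3.4,140,115),'w4':((362,442),(400,562),3.4,180,160),'w5':((353,437),(370,548),3.4,180,160),'w6':((358,430),(395,535),3.4,180,160),'w7':((360,425),(405,527),3.4,180,160),'w8':((362,428),(408,530),3.4,180,160),'w9':((428,422),(482,518),3.3,160,160),'w15':((397,503),(420,638),4,190,130)}
for k,(a,b,s,ox,oy) in L.items():
    ci=load(k)[2];A=ray(ci,ox+a[0]/s,oy+a[1]/s,.148);B=ray(ci,ox+b[0]/s,oy+b[1]/s,.148)
    print(k,'perp',round(np.arctan2(*(B-A)[[1,0]])+np.pi/2,3),'len',np.linalg.norm(A-B).round(4), 'line mid',((A+B)/2).round(4))
E
```

```text
w2 perp 1.085 len 0.0191 line mid [0.5123 0.1795 0.148 ]
w4 perp 1.034 len 0.0225 line mid [0.5124 0.1779 0.148 ]
w5 perp 0.717 len 0.0201 line mid [0.5078 0.1741 0.148 ]
w6 perp 0.364 len 0.0197 line mid [0.5024 0.171  0.148 ]
w7 perp 0.349 len 0.0195 line mid [0.5022 0.1713 0.148 ]
w8 perp 0.287 len 0.0196 line mid [0.5013 0.1709 0.148 ]
w9 perp 0.369 len 0.0196 line mid [0.5029 0.1713 0.148 ]
w15 perp 0.331 len 0.02 line mid [0.5025 0.1713 0.148 ]
```

The white index line shows the dial sitting at the clicks (3, then 2, then 1). It left each one only once the clamped couple was high (about 1.2–1.4 N m), but it did pass that way twice. I'll re-grip squarely on the axis and turn further than before.

Emit:
step_arm(
  commands=[
    {"xyz": [0.009, 0, 0], "twist": [0, 0, 4]},
    {"xyz": [0.011, 0, 0], "twist": [0, 0, 10]},
    {"xyz": [0.01, 0.009, 0], "twist": [0, 0, 12]},
    {"xyz": [0.009, 0.018, 0], "twist": [0, 0, 12.5]},
    {"xyz": [0.009, 0.018, 0], "twist": [0, 0, 12.5]},
    {"xyz": [0.009, 0.018, 0], "twist": [0, 0, 12.5]},
  ],
  fingers=160,
)

```text
time: 12.92
tool_pos: [0.4952, 0.1881, 0.1306]
ee_rot: [-1.571, -0.0, 0.386]
wrist_force: [-0.4, 0.3, -0.2]
width: 0.0349
```

Emit:
step_arm(
  commands=[
    {"xyz": [0, 0, 0], "twist": [0, 0, 0]},
    {"xyz": [0, 0, 0], "twist": [0, 0, 0]},
    {"xyz": [0, 0, 0], "twist": [0, 0, 0]},
    {"xyz": [0, 0, 0], "twist": [0, 0, 0]},
    {"xyz": [0, 0, 0], "twist": [0, 0, 0]},
  ],
  fingers=255,
)

```text
time: 13.33
tool_pos: [0.4955, 0.187, 0.1306]
ee_rot: [-1.571, 0.0, 0.385]
wrist_force: [-1.3, -0.2, -0.2]
width: 0.0133
```

```bash
python3 -c "
from bench import robot;o=robot.get_obs();print(o['wrist_torque'],o['wrist_force'],o['tool_pos'],o['ee_rot'],o['width'])"
```

```text
[-0.03794388  0.05277821  0.07762392] [-1.27078718 -0.15165474 -0.16812899] [0.49545922 0.18704915 0.13056084] [-1.57079256e+00  3.82312832e-04  3.85279687e-01] 0.01331506613961785
```

Emit:
step_arm(
  commands=[
    {"xyz": [0, 0, 0], "twist": [0, 0, -4]},
    {"xyz": [0, 0, 0], "twist": [0, 0, -8]},
    {"xyz": [0, 0, 0], "twist": [0, 0, -12]},
    {"xyz": [0, 0, 0], "twist": [0, 0, -16]},
    {"xyz": [0, 0, 0], "twist": [0, 0, -20]},
    {"xyz": [0, 0, 0], "twist": [0, 0, -24]},
    {"xyz": [0, 0, 0], "twist": [0, 0, -27]},
    {"xyz": [0, 0, 0], "twist": [0, 0, -27]},
  ],
)

```text
time: 14.0
tool_pos: [0.4954, 0.187, 0.1307]
ee_rot: [-1.572, 0.0, -0.083]
wrist_force: [-1.2, -0.9, 2.5]
width: 0.0179
```

```bash
python3 -c "
from bench import robot;o=robot.get_obs();print(o['wrist_torque'],o['wrist_force'],o['tool_pos'],o['ee_rot'],o['width'])"
```

```text
[-0.22731112  0.18814545  1.30639559] [-1.22273508 -0.88161097  2.52776873] [0.49544898 0.18699942 0.13073966] [-1.57181423e+00  6.11088659e-05 -8.33662202e-02] 0.017899729243904525
```

Emit:
step_arm(
  commands=[
    {"xyz": [0, 0, 0], "twist": [0, 0, -2]},
    {"xyz": [0, 0, 0], "twist": [0, 0, -4]},
    {"xyz": [0, 0, 0], "twist": [0, 0, -6]},
    {"xyz": [0, 0, 0], "twist": [0, 0, -6]},
  ],
)

```text
time: 14.33
tool_pos: [0.4953, 0.1875, 0.1308]
ee_rot: [-1.57, 0.001, -0.188]
wrist_force: [-2.9, 0.3, 2.5]
width: 0.0213
```

```bash
python3 -c "
from bench import robot;o=robot.get_obs();print(o['wrist_torque'],o['wrist_force'],o['tool_pos'],o['ee_rot'],o['width'])"
```

```text
[-0.04396803  0.3977984   1.11443575] [-2.897404    0.28752499  2.47520307] [0.49530014 0.18749889 0.13082603] [-1.57049896e+00  5.78989034e-04 -1.88160112e-01] 0.021334769524052454
```

The clamped grip just slips now: the torque fell and the width grew. A better way is to hold the fingers about 46 mm apart and turn the tool so that opposite finger corners push opposite ends of the bar. That gives a pure couple with a long lever that doesn't depend on grip force.

Emit:
step_arm(
  commands=[
    {"xyz": [0, 0, 0], "twist": [0, 0, 0]},
    {"xyz": [0, 0, 0], "twist": [0, 0, 0]},
    {"xyz": [0, 0, 0], "twist": [0, 0, 0]},
    {"xyz": [0, 0, 0], "twist": [0, 0, 0]},
    {"xyz": [0, 0, 0], "twist": [0, 0, -5]},
    {"xyz": [0, 0, 0], "twist": [0, 0, -10]},
    {"xyz": [0, 0, 0], "twist": [0, 0, -15]},
    {"xyz": [0, 0, 0], "twist": [0, 0, -18]},
    {"xyz": [0, 0, 0], "twist": [0, 0, -18]},
  ],
  fingers=130,
)

```text
time: 15.08
tool_pos: [0.4958, 0.1872, 0.1303]
ee_rot: [-1.571, -0.0, -0.506]
wrist_force: [-0.6, -0.5, -0.6]
width: 0.0461
```

```bash
python3 -c "
from bench import robot;o=robot.get_obs();print(o['wrist_torque'],o['wrist_force'],o['tool_pos'],o['ee_rot'],o['width'])";python3 snap.py wrist w16
```

```text
[ 0.00950646 -0.03233027 -0.00536648] [-0.60630041 -0.54198854 -0.58102727] [0.49579216 0.18721063 0.13031314] [-1.57070824e+00 -5.87217304e-05 -5.05873815e-01] 0.0461356682702264
{'joint_positions': array([0.254 , 0.0741, 1.5505, 0.    , 1.5169, 0.7599]), 'tool_pos': array([0.4958, 0.1872, 0.1303]), 'ee_rot': array([-1.5707e+00, -1.0000e-04, -5.0590e-01]), 'wrist_force': array([-0.6063, -0.542 , -0.581 ])} 15.0833 0.0461356682702264
```

View pics/w16.png

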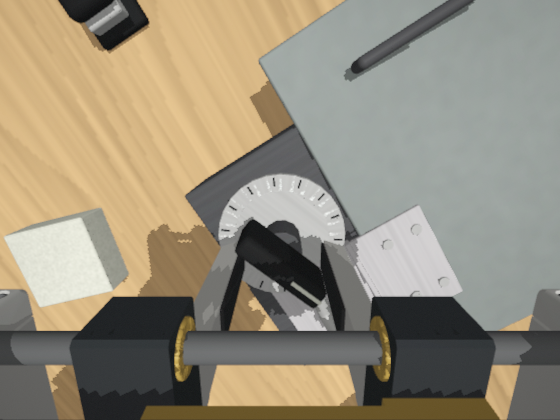

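The bar runs diagonally between the fingers, from (245,232) to (325,300), and nothing touches yet. Turning slowly.

Emit:
step_arm(
  commands=[
    {"xyz": [0, 0, 0], "twist": [0, 0, -2]},
    {"xyz": [0, 0, 0], "twist": [0, 0, -4]},
    {"xyz": [0, 0, 0], "twist": [0, 0, -6]},
    {"xyz": [0, 0, 0], "twist": [0, 0, -8]},
    {"xyz": [0, 0, 0], "twist": [0, 0, -8]},
  ],
)

```text
time: 15.55
tool_pos: [0.4954, 0.187, 0.1304]
ee_rot: [-1.572, -0.0, -0.641]
wrist_force: [-1.2, -1.6, 0.1]
width: 0.0463
```

```bash
python3 -c "
from bench import robot;o=robot.get_obs();print(o['wrist_torque'],o['wrist_force'],o['tool_pos'],o['ee_rot'],o['width'])"
```

```text
[-0.09995096  0.16029338  0.97128677] [-1.16647173 -1.62322815  0.05623621] [0.4954485  0.18704177 0.13038127] [-1.57174922e+00 -5.70950416e-05 -6.41294986e-01] 0.04633565690441143
```

Emit:
step_arm(
  commands=[
    {"xyz": [0, 0, 0], "twist": [0, 0, -1]},
    {"xyz": [0, 0, 0], "twist": [0, 0, -2]},
    {"xyz": [0, 0, 0], "twist": [0, 0, -3]},
    {"xyz": [0, 0, 0], "twist": [0, 0, -3]},
  ],
)

```text
time: 15.88
tool_pos: [0.4954, 0.1871, 0.1304]
ee_rot: [-1.572, -0.0, -0.695]
wrist_force: [-0.9, -3.0, 0.1]
width: 0.0462
```

```bash
python3 -c "
from bench import robot;o=robot.get_obs();print(o['wrist_torque'],o['wrist_force'],o['tool_pos'],o['ee_rot'],o['width'])"
```

```text
[-0.30309531  0.32090554  1.78814189] [-0.92808368 -3.01869209  0.0625078 ] [0.49541605 0.18706281 0.13037599] [-1.57175536e+00 -8.04862200e-05 -6.95404655e-01] 0.04618896410794006
```

```bash
python3 snap.py wrist w17;python3 snap.py side s17;python3 snap.py top t17; python3 - <<'E'
from h import *
p,d,ci=load('w17');a=cv2.resize(p[160:340,170:410],None,fx=3.3,fy=3.3,interpolation=cv2.INTER_CUBIC)
cv2.imwrite('pics/cw17.png',a[...,::-1])
p,d,ci=load('s17');a=cv2.resize(p[190:290,210:330],None,fx=6,fy=6,interpolation=cv2.INTER_CUBIC)
cv2.imwrite('pics/cs17.png',a[...,::-1])
E
```

```text
{'joint_positions': array([ 2.5440e-01,  7.3800e-02,  1.5506e+00, -6.0000e-04,  1.5179e+00,
        9.4980e-01]), 'tool_pos': array([0.4954, 0.1871, 0.1304]), 'ee_rot': array([-1.5718e+00, -1.0000e-04, -6.9540e-01]), 'wrist_force': array([-0.9281, -3.0187,  0.0625])} 15.8833 0.04618896410794006
{'joint_positions': array([ 2.5440e-01,  7.3800e-02,  1.5506e+00, -6.0000e-04,  1.5178e+00,
        9.4970e-01]), 'tool_pos': array([0.4954, 0.1871, 0.1304]), 'ee_rot': array([-1.5717e+00, -1.0000e-04, -6.9530e-01]), 'wrist_force': array([-1.0617, -2.8194,  0.5229])} 15.9333 0.04618826955981671
{'joint_positions': array([ 2.5430e-01,  7.3800e-02,  1.5506e+00, -5.0000e-04,  1.5179e+00,
        9.4990e-01]), 'tool_pos': array([0.4954, 0.1871, 0.1304]), 'ee_rot': array([-1.5717, -0.    , -0.6956]), 'wrist_force': array([-0.9333, -3.0666, -0.024 ])} 15.9833 0.046250671077512504
```

View pics/cw17.png

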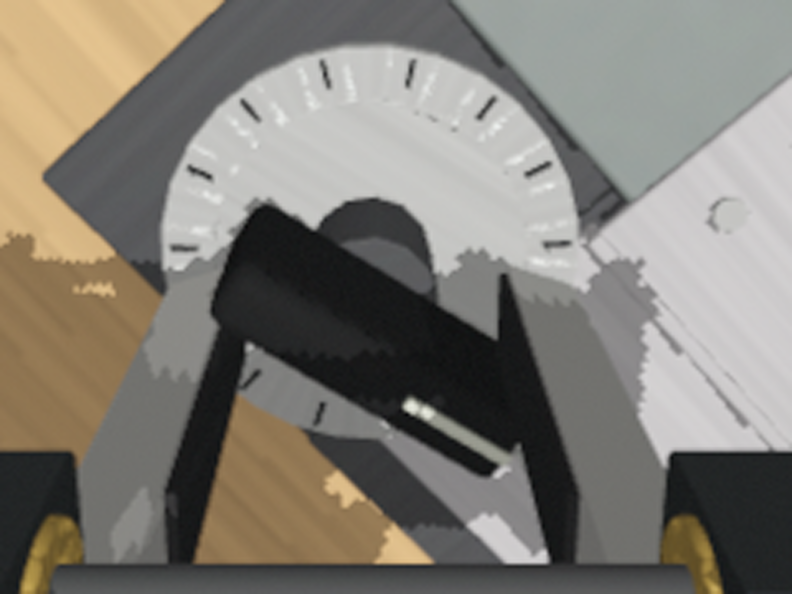

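View pics/cs17.png

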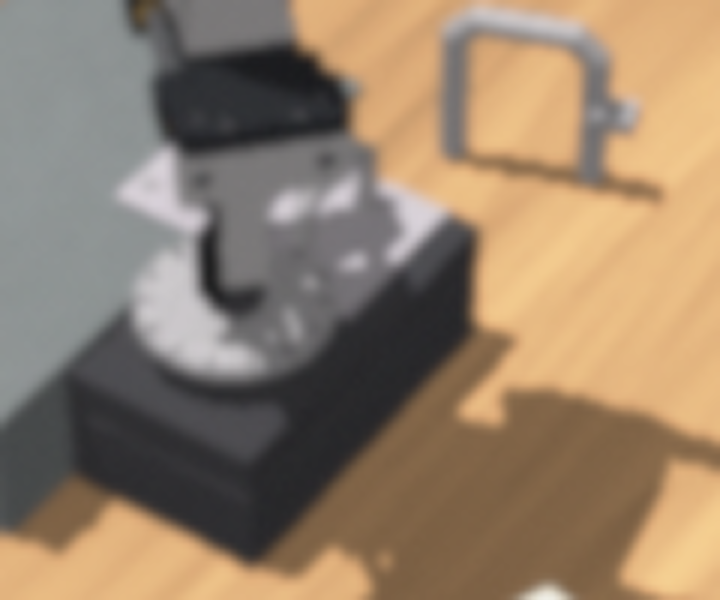

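```bash
python3 - <<'E'
from h import *
ci=load('w17')[2];s=3.3
A=ray(ci,170+407/s,160+402/s,.148);B=ray(ci,170+506/s,160+466/s,.148)
print(np.arctan2(*(B-A)[[1,0]])+np.pi/2,np.linalg.norm(A-B))
# ticks (radial) : angle mod 20deg
for a,b in(((328,88),(322,60)),((408,86),(413,60)),((257,120),(240,98)),((480,120),(497,98)),((526,175),(552,163)),((212,180),(186,167))):
    A=ray(ci,170+a[0]/s,160+a[1]/s,.091);B=ray(ci,170+b[0]/s,160+b[1]/s,.091);print(np.degrees(np.arctan2(*(B-A)[[1,0]])),np.degrees(np.arctan2(*(((A+B)/2)-[.4957,.187,0.091])[[1,0]])))
E
```

```text
0.2568144887848094 0.02012916163683083
61.49753734436986 62.63553420494801
40.07130775856549 37.62707560812463
86.0718230195108 87.7079091817427
14.332656881295579 12.19218536832701
-13.640524872960068 -11.853413289695995
112.13087858845088 113.10725818294962
```

The dial has moved 0.13 rad off the click towards the crest (perp 0.257 against 0.385), so this method is gaining. Continuing in small steps.

Emit:
step_arm(
  commands=[
    {"xyz": [0, 0, 0], "twist": [0, 0, -1]},
    {"xyz": [0, 0, 0], "twist": [0, 0, -2]},
    {"xyz": [0, 0, 0], "twist": [0, 0, -3]},
    {"xyz": [0, 0, 0], "twist": [0, 0, -3]},
  ],
)

```text
time: 16.37
tool_pos: [0.4961, 0.1878, 0.1305]
ee_rot: [-1.569, 0.0, -0.754]
wrist_force: [0.6, -0.2, -0.1]
width: 0.0462
```

```bash
python3 -c "
from bench import robot;o=robot.get_obs();print(o['wrist_torque'],o['wrist_force'],o['tool_pos'],o['ee_rot'],o['width'])"
```

```text
[ 0.02640137 -0.01763976 -0.03275657] [ 0.58779573 -0.23975743 -0.11433413] [0.49614409 0.18775717 0.13054488] [-1.56883988e+00  1.46263188e-04 -7.54484841e-01] 0.0462249283395402
```

Torque dropped to zero, so it snapped past the crest. Checking where it rests.

```bash
python3 snap.py wrist w18;python3 - <<'E'
from h import *
p,d,ci=load('w18');a=cv2.resize(p[160:340,170:410],None,fx=3.3,fy=3.3,interpolation=cv2.INTER_CUBIC)
cv2.imwrite('pics/cw18.png',a[...,::-1])
E
```

```text
{'joint_positions': array([2.5410e-01, 7.3900e-02, 1.5502e+00, 1.2000e-03, 1.5159e+00,
       1.0085e+00]), 'tool_pos': array([0.4961, 0.1878, 0.1305]), 'ee_rot': array([-1.5688e+00,  1.0000e-04, -7.5450e-01]), 'wrist_force': array([ 0.5878, -0.2398, -0.1143])} 16.3667 0.0462249283395402
```

View pics/cw18.png

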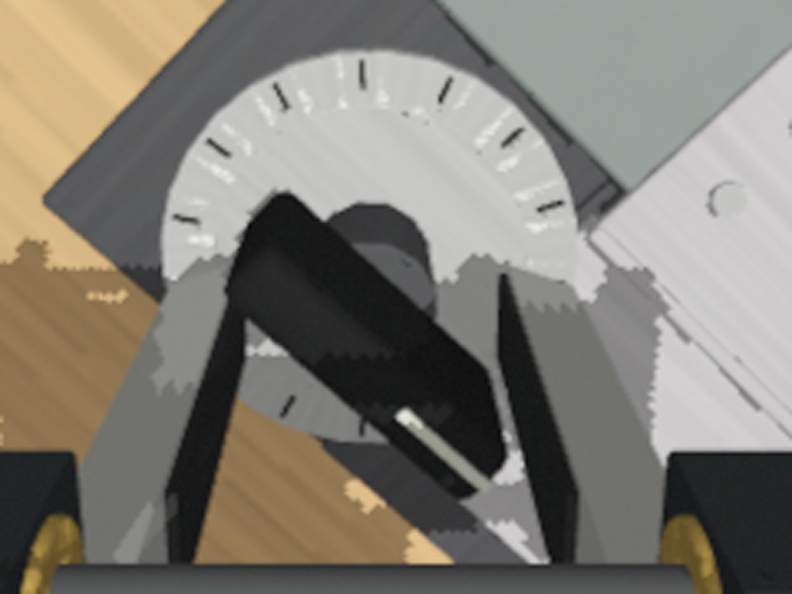

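Emit:
step_arm(
  commands=[
    {"xyz": [0, 0, 0.02], "twist": [0, 0, 0]},
    {"xyz": [0, 0, 0.05], "twist": [0, 0, 5]},
    {"xyz": [-0.01, 0, 0.08], "twist": [0, 0, 12]},
    {"xyz": [-0.02, 0, 0.11], "twist": [0, 0, 19]},
    {"xyz": [-0.03, 0, 0.14], "twist": [0, 0, 26]},
    {"xyz": [-0.04, 0, 0.16], "twist": [0, 0, 33]},
    {"xyz": [-0.04, -0.02, 0.16], "twist": [0, 0, 40]},
    {"xyz": [-0.01, -0.04, 0.16], "twist": [0, 0, 44]},
    {"xyz": [-0.01, -0.09, 0.16], "twist": [0, 0, 44]},
    {"xyz": [0, -0.11, 0.16], "twist": [0, 0, 44]},
    {"xyz": [0, -0.11, 0.16], "twist": [0, 0, 44]},
    {"xyz": [0, -0.11, 0.16], "twist": [0, 0, 44]},
  ],
)

```text
time: 17.42
tool_pos: [0.4965, 0.0764, 0.2905]
ee_rot: [-1.569, -0.001, 0.013]
wrist_force: [0.5, 1.2, 0.1]
width: 0.046
```

```bash
python3 snap.py wrist w19;python3 - <<'E'
from h import *
ci=load('w18')[2];s=3.3
A=ray(ci,170+402/s,160+410/s,.148);B=ray(ci,170+485/s,160+488/s,.148)
print(np.arctan2(*(B-A)[[1,0]])+np.pi/2,np.linalg.norm(A-B))
E
```

```text
{'joint_positions': array([ 3.8700e-02, -2.2700e-02,  1.3325e+00,  1.5000e-03,  1.8306e+00,
        2.6100e-02]), 'tool_pos': array([0.4965, 0.0764, 0.2905]), 'ee_rot': array([-1.5694e+00, -1.0000e-03,  1.3000e-02]), 'wrist_force': array([0.5083, 1.2453, 0.061 ])} 17.4167 0.046016720726319814
0.014415440606879715 0.019954216361257084
```

View pics/w19.png

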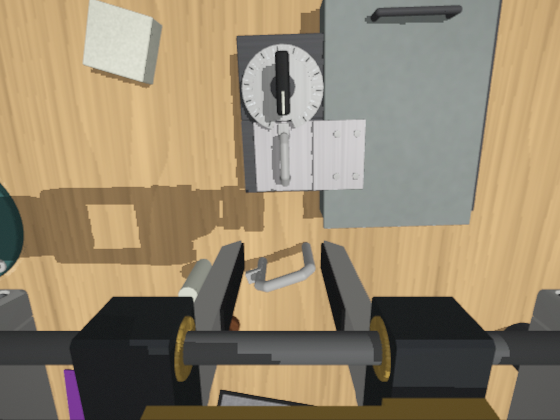

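The bar is in line with the shackle, with the white line end at (283,112) and the bow from (286,130) to (286,182). I'll enlarge to check the alignment and measure the bow.

```bash
python3 - <<'E'
from h import *
p,d,ci=load('w19');a=cv2.resize(p[30:200,225:375],None,fx=3.5,fy=3.5,interpolation=cv2.INTER_CUBIC)
cv2.imwrite('pics/cw19.png',a[...,::-1])
E
```

```text
(no output)
```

View pics/cw19.png

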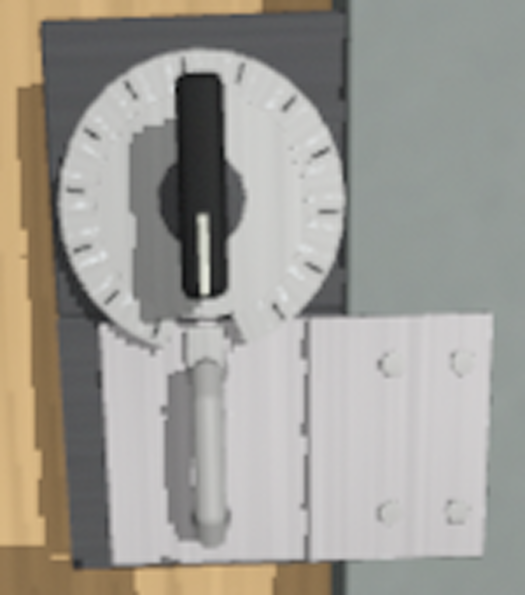

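The toe shows inside the open notch (crop x 183–228 in a notch spanning 172–240), so it's aligned. Locating the bow.

```bash
python3 - <<'E'
from h import *
p,d,ci=load('w19')
T=lambda x,y,z:ray(ci,225+x/3.5,30+y/3.5,z)
A=T(207,372,.115);B=T(211,515,.115);print(A,B,(A+B)/2,np.linalg.norm(A-B),np.arctan2(*(A-B)[[1,0]])-np.pi/2)
A=T(202,78,.148);B=T(206,295,.148);print('bar',(A+B)/2,np.arctan2(*(B-A)[[1,0]])+np.pi/2)
# depth points on bow
R,t=ci['R'],ci['t'];v,u=np.mgrid[:420,:560]
P=np.stack([(u-ci['cx'])/ci['fx']*d,(v-ci['cy'])/ci['fy']*d,d],-1);X=(P-t)@R
m=(X[...,2]>.1)&(X[...,2]<.125)&(v>130)&(v<190)&(u>270)&(u<300)
q=X[m];print(len(q),q.mean(0),q.min(0),q.max(0))
E
```

```text
[0.49908114 0.13803143 0.115     ] [0.50102287 0.09441508 0.115     ] [0.50005201 0.11622326 0.115     ] 0.043659552050929404 0.044489019753378045
bar [0.49727728 0.18645139 0.148     ] 0.03482652368753625
473 [0.4999676  0.11302769 0.11221168] [0.49463137 0.08242938 0.10097971] [0.50553406 0.14099047 0.11651975]
```

Emit:
step_arm(
  commands=[
    {"xyz": [0.0025, 0.02, -0.03], "twist": [0, 0, 1.5]},
    {"xyz": [0.0025, 0.036, -0.06], "twist": [0, 0, 1.5]},
    {"xyz": [0.0025, 0.036, -0.09], "twist": [0, 0, 1.5]},
    {"xyz": [0.0025, 0.036, -0.12], "twist": [0, 0, 1.5]},
    {"xyz": [0.0025, 0.036, -0.14], "twist": [0, 0, 1.5]},
    {"xyz": [0.0025, 0.036, -0.155], "twist": [0, 0, 1.5]},
    {"xyz": [0.0025, 0.036, -0.155], "twist": [0, 0, 1.5]},
    {"xyz": [0.0025, 0.036, -0.155], "twist": [0, 0, 1.5]},
  ],
)

```text
time: 18.13
tool_pos: [0.4975, 0.1146, 0.1352]
ee_rot: [-1.57, 0.001, 0.046]
wrist_force: [0.1, -0.6, 0.5]
width: 0.046
```

```bash
python3 snap.py wrist w20
```

```text
{'joint_positions': array([1.1470e-01, 2.9100e-02, 1.5877e+00, 7.0000e-04, 1.5258e+00,
       6.8800e-02]), 'tool_pos': array([0.4975, 0.1146, 0.1352]), 'ee_rot': array([-1.5701e+00,  1.0000e-03,  4.5900e-02]), 'wrist_force': array([ 0.073 , -0.5729,  0.5412])} 18.1333 0.04602611348573901
```

View pics/w20.png

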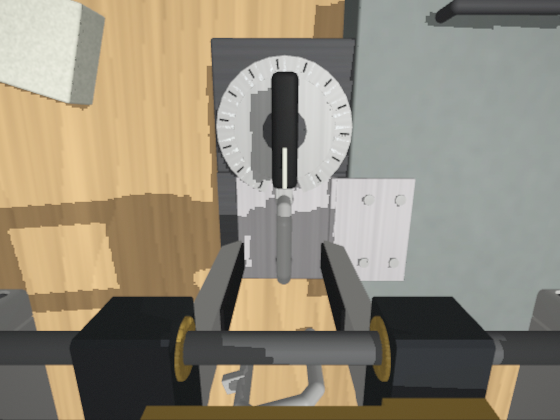

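The bow (column 284, rows 198–283) is centred between the fingers. One numeric check, then I'll descend.

```bash
python3 - <<'E'
from h import *
p,d,ci=load('w20')
print(ray(ci,284,198,.11),ray(ci,284,283,.11), proj(ci,[.4985,.111,.115]))
R,t=ci['R'],ci['t'];v,u=np.mgrid[:420,:560]
P=np.stack([(u-ci['cx'])/ci['fx']*d,(v-ci['cy'])/ci['fy']*d,d],-1);X=(P-t)@R
m=(X[...,2]>.108)&(X[...,2]<.125)&(v>190)&(v<295)&(u>270)&(u<300)
q=X[m];print(len(q),q.mean(0),q.min(0),q.max(0))
E
```

```text
[0.49826062 0.14581087 0.11      ] [0.50115944 0.08625964 0.11      ] [281.79143344 252.20527982]
1017 [0.49976251 0.11418022 0.11326743] [0.49435308 0.0859299  0.10803475] [0.50565431 0.13814853 0.11641508]
```

Emit:
step_arm(
  commands=[
    {"xyz": [0, -0.002, -0.012], "twist": [0, 0, 0]},
    {"xyz": [0, -0.002, -0.024], "twist": [0, 0, 0]},
    {"xyz": [0, -0.002, -0.035], "twist": [0, 0, 0]},
    {"xyz": [0, -0.002, -0.035], "twist": [0, 0, 0]},
    {"xyz": [0, -0.002, -0.035], "twist": [0, 0, 0]},
  ],
)

```text
time: 18.6
tool_pos: [0.4973, 0.1111, 0.0992]
ee_rot: [-1.571, 0.003, 0.045]
wrist_force: [-0.4, -0.2, 0.5]
width: 0.046
```

Emit:
step_arm(
  commands=[
    {"xyz": [0, 0, 0], "twist": [0, 0, 0]},
    {"xyz": [0, 0, 0], "twist": [0, 0, 0]},
    {"xyz": [0, 0, 0], "twist": [0, 0, 0]},
    {"xyz": [0, 0, 0], "twist": [0, 0, 0]},
    {"xyz": [0, 0, 0], "twist": [0, 0, 0]},
    {"xyz": [0, 0, 0], "twist": [0, 0, 0]},
  ],
  fingers=255,
)

```text
time: 19.1
tool_pos: [0.4983, 0.1113, 0.1008]
ee_rot: [-1.571, -0.001, 0.045]
wrist_force: [-1.2, 0.1, 0.4]
width: 0.0095
```

Gripped at 9.5 mm with low side force. Lifting gently.

Emit:
step_arm(
  commands=[
    {"xyz": [0, 0, 0.002], "twist": [0, 0, 0]},
    {"xyz": [0, 0, 0.004], "twist": [0, 0, 0]},
    {"xyz": [0, 0, 0.006], "twist": [0, 0, 0]},
    {"xyz": [0, 0, 0.008], "twist": [0, 0, 0]},
    {"xyz": [0, 0, 0.01], "twist": [0, 0, 0]},
    {"xyz": [0, 0, 0.01], "twist": [0, 0, 0]},
  ],
)

```text
time: 19.6
tool_pos: [0.4985, 0.1113, 0.1111]
ee_rot: [-1.571, -0.001, 0.045]
wrist_force: [0.8, 0.0, -0.4]
width: 0.009
```

Emit:
step_arm(
  commands=[
    {"xyz": [0, 0, 0.005], "twist": [0, 0, 0]},
    {"xyz": [0, 0, 0.01], "twist": [0, 0, 0]},
    {"xyz": [0, 0, 0.015], "twist": [0, 0, 0]},
    {"xyz": [0, 0, 0.02], "twist": [0, 0, 0]},
    {"xyz": [0, 0, 0.03], "twist": [0, 0, 0]},
    {"xyz": [0, 0, 0.045], "twist": [0, 0, 0]},
    {"xyz": [0, 0, 0.065], "twist": [0, 0, 0]},
    {"xyz": [0, 0, 0.085], "twist": [0, 0, 0]},
    {"xyz": [0, 0, 0.105], "twist": [0, 0, 0]},
    {"xyz": [0, 0, 0.12], "twist": [0, 0, 0]},
    {"xyz": [0, 0, 0.13], "twist": [0, 0, 0]},
    {"xyz": [0, 0, 0.13], "twist": [0, 0, 0]},
  ],
)

```text
time: 20.6
tool_pos: [0.4994, 0.1114, 0.2441]
ee_rot: [-1.57, -0.006, 0.045]
wrist_force: [0.2, -0.5, 0.1]
width: 0.0091
```

```bash
python3 snap.py wrist w21;python3 snap.py side s21;python3 - <<'E'
from h import *
p,d,ci=load('s21');a=cv2.resize(p[100:290,180:340],None,fx=3,fy=3,interpolation=cv2.INTER_CUBIC)
b=cv2.resize(load('w21')[0],(400,300));a=a[:570];c=np.zeros((570,890,3),np.uint8);c[:,:480]=a;c[:300,485:885]=b
cv2.imwrite('pics/c21.png',cv2.resize(c,(790,506))[...,::-1])
E
```

```text
{'joint_positions': array([ 0.1087, -0.007 ,  1.4082,  0.    ,  1.7343,  0.0635]), 'tool_pos': array([0.4994, 0.1114, 0.2441]), 'ee_rot': array([-1.5704, -0.0061,  0.0452]), 'wrist_force': array([ 0.1504, -0.4603,  0.0626])} 20.6 0.009132089065113006
{'joint_positions': array([ 1.0860e-01, -6.0000e-03,  1.4112e+00, -1.0000e-04,  1.7334e+00,
        6.3500e-02]), 'tool_pos': array([0.4988, 0.1113, 0.2421]), 'ee_rot': array([-1.5706, -0.0031,  0.0451]), 'wrist_force': array([-0.5102, -0.0565, -1.2188])} 20.65 0.008786820855540263
```

View pics/c21.png

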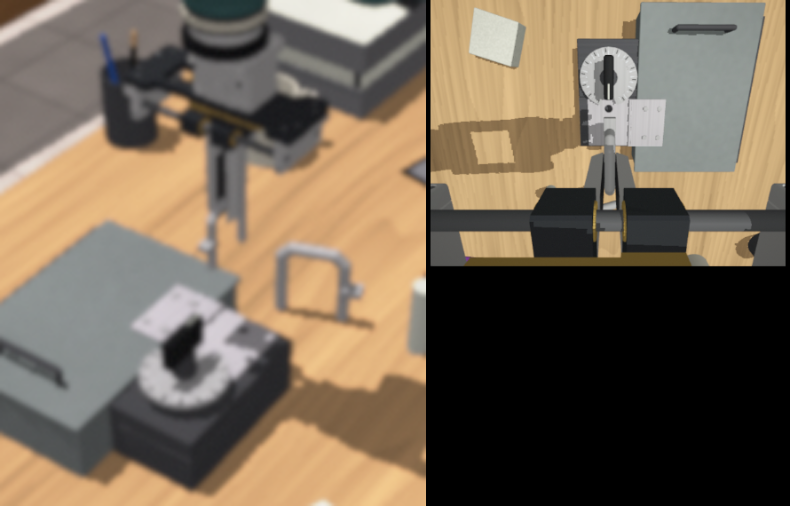

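The shackle is out, upright in the jaws, and clear of the lock. Carrying it to the mat.

Emit:
step_arm(
  commands=[
    {"xyz": [0, -0.01, 0], "twist": [0, 0, 0]},
    {"xyz": [-0.001, -0.03, 0], "twist": [0, 0, 0]},
    {"xyz": [-0.003, -0.055, 0], "twist": [0, 0, 0]},
    {"xyz": [-0.005, -0.08, 0], "twist": [0, 0, 0]},
    {"xyz": [-0.007, -0.105, 0], "twist": [0, 0, 0]},
    {"xyz": [-0.009, -0.13, 0], "twist": [0, 0, 0]},
    {"xyz": [-0.01, -0.155, 0], "twist": [0, 0, 0]},
    {"xyz": [-0.011, -0.18, 0], "twist": [0, 0, 0]},
    {"xyz": [-0.013, -0.205, 0], "twist": [0, 0, 0]},
    {"xyz": [-0.015, -0.23, 0], "twist": [0, 0, 0]},
    {"xyz": [-0.016, -0.245, 0], "twist": [0, 0, 0]},
    {"xyz": [-0.016, -0.25, 0], "twist": [0, 0, 0]},
  ],
)

```text
time: 21.7
tool_pos: [0.4809, -0.1414, 0.2387]
ee_rot: [-1.571, 0.003, 0.041]
wrist_force: [-0.5, 0.5, -1.8]
width: 0.0093
```

Emit:
step_arm(
  commands=[
    {"xyz": [0, -0.01, 0], "twist": [0, 0, 0]},
    {"xyz": [-0.001, -0.03, 0], "twist": [0, 0, 0]},
    {"xyz": [-0.003, -0.055, 0], "twist": [0, 0, 0]},
    {"xyz": [-0.005, -0.08, 0], "twist": [0, 0, 0]},
    {"xyz": [-0.007, -0.105, 0], "twist": [0, 0, 0]},
    {"xyz": [-0.009, -0.13, 0], "twist": [0, 0, 0]},
    {"xyz": [-0.01, -0.155, 0], "twist": [0, 0, 0]},
    {"xyz": [-0.011, -0.18, 0], "twist": [0, 0, 0]},
    {"xyz": [-0.013, -0.205, 0], "twist": [0, 0, 0]},
    {"xyz": [-0.015, -0.23, 0], "twist": [0, 0, 0]},
    {"xyz": [-0.016, -0.245, 0], "twist": [0, 0, 0]},
    {"xyz": [-0.016, -0.25, 0], "twist": [0, 0, 0]},
  ],
)

```text
time: 22.7
tool_pos: [0.4656, -0.3904, 0.2392]
ee_rot: [-1.57, 0.001, 0.043]
wrist_force: [-0.0, 0.8, -2.0]
width: 0.0091
```

Emit:
step_arm(
  commands=[
    {"xyz": [0, 0, 0], "twist": [0, 0, 0]},
    {"xyz": [0, 0, 0], "twist": [0, 0, 0]},
    {"xyz": [0, 0, 0], "twist": [0, 0, 0]},
    {"xyz": [0, 0, 0], "twist": [0, 0, 0]},
    {"xyz": [0, 0, 0], "twist": [0, 0, 0]},
    {"xyz": [0, 0, 0], "twist": [0, 0, 0]},
  ],
)

```text
time: 23.2
tool_pos: [0.4664, -0.388, 0.2409]
ee_rot: [-1.571, -0.0, 0.046]
wrist_force: [-0.8, -0.8, -1.3]
width: 0.0094
```

```bash
python3 snap.py wrist w22;python3 snap.py side s22;python3 snap.py top t22
```

```text
{'joint_positions': array([-7.8740e-01,  2.1110e-01,  1.1767e+00,  1.0000e-04,  1.7532e+00,
       -8.3350e-01]), 'tool_pos': array([ 0.4664, -0.388 ,  0.2409]), 'ee_rot': array([-1.5711e+00, -5.0000e-04,  4.6100e-02]), 'wrist_force': array([-0.7897, -0.8149, -1.3319])} 23.2 0.009361027330563577
{'joint_positions': array([-7.8760e-01,  2.1130e-01,  1.1767e+00,  1.0000e-04,  1.7531e+00,
       -8.3350e-01]), 'tool_pos': array([ 0.4664, -0.3882,  0.2408]), 'ee_rot': array([-1.5711e+00, -4.0000e-04,  4.5900e-02]), 'wrist_force': array([-0.5603,  0.6037, -1.7895])} 23.25 0.008829545737011729
{'joint_positions': array([-7.8780e-01,  2.1150e-01,  1.1765e+00,  1.0000e-04,  1.7531e+00,
       -8.3360e-01]), 'tool_pos': array([ 0.4663, -0.3883,  0.2408]), 'ee_rot': array([-1.571e+00, -3.000e-04,  4.570e-02]), 'wrist_force': array([-0.8046,  0.5103, -1.6114])} 23.3 0.008913432916296817
```

View pics/w22.png

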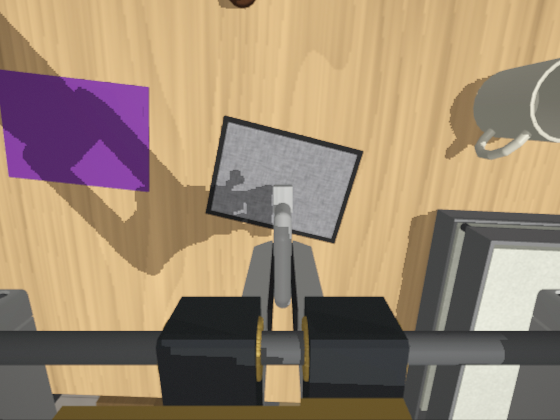

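View pics/s22.png

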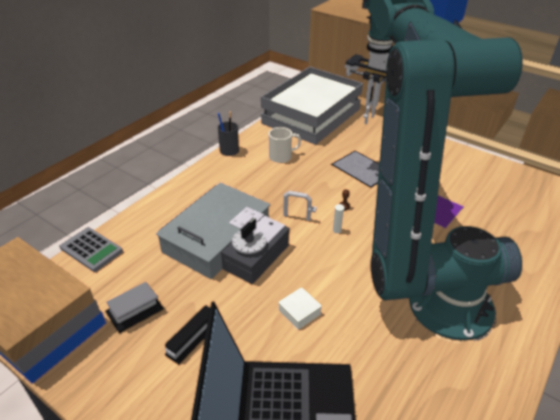

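View pics/t22.png

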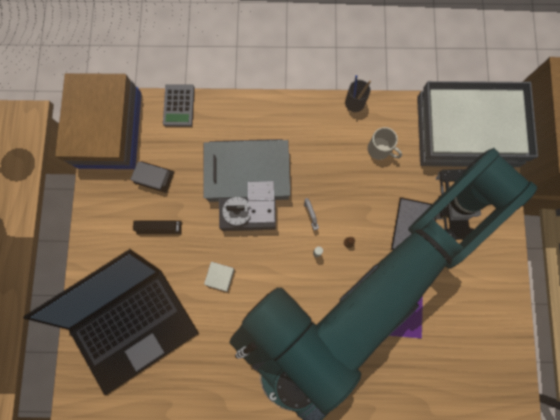

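The wrist view shows the shackle held with its bow up and the mat beneath it, with corners at (226,117), (361,153), (333,242) and (207,212). The bystanders look unmoved. Final check of the mat centre, then hand in.

```bash
python3 - <<'E'
from h import *
p,d,ci=load('w22')
c=[ray(ci,u,v,.003) for u,v in((226,117),(361,153),(333,242),(207,212))]
print('mat',np.mean(c,0))
R,t=ci['R'],ci['t'];v,u=np.mgrid[:420,:560]
P=np.stack([(u-ci['cx'])/ci['fx']*d,(v-ci['cy'])/ci['fy']*d,d],-1);X=(P-t)@R
m=(X[...,2]>.235)&(X[...,2]<.262)&(v>205)&(v<305)&(u>275)&(u<292)
print(X[m].mean(0),X[m].max(0))
a=load('top0')[0].astype(int);b=load('t22')[0].astype(int)
for n,(x,y) in dict(mug=(385,145),stapler=(157,227),punch=(152,176),stamp=(349,242),glue=(318,251),notes=(220,277)).items(): print(n,abs(a-b)[y-22:y+22,x-28:x+28].mean().round(2))
from bench import robot;o=robot.get_obs();print(o['time'],o['qvel'].round(3),o['tool_pos'])
E
```

```text
mat [ 0.46796891 -0.38914297  0.003     ]
[ 0.46780525 -0.38074384  0.25219376] [ 0.47340877 -0.35776518  0.2607779 ]
mug 7.08
stapler 6.37
punch 6.17
stamp 7.08
glue 7.54
notes 8.2
23.35 [-0.003  0.004 -0.002  0.    -0.001  0.   ] [ 0.46626364 -0.38844495  0.24066316]
```

Mat centre is (0.468, -0.389), the bow is at about (0.467, -0.388, 0.252), and the arm is still. Handing in.

```bash
python3 -c "
from bench import robot;print(robot.close_job());o=robot.get_obs();print(o['time'],o['tool_pos'],o['width'])"
```

```text
the job is handed in; nothing more can be done
None
the job is handed in; nothing more can be done
```

I turned the dial three clicks clockwise to 0, drew the shackle straight up out of the lock and handed in while holding it over the mat, at about 23 s of the 58 s allowed. No verdict was reported.

**Dial:** It fought much harder than the stated 0.13 N m; I felt roughly 1 to 1.8 N m. A clamped grip got it past two clicks but slipped on the last one. I then used the slightly open fingers as a wrench on the bar's two ends, and it snapped to the last click. I don't know why the felt torque was about ten times the stated value.

**Last checks:**
- **Notch:** the enlarged wrist picture showed the toe inside the open notch, and the bar was at about 0.035 rad in the world, equal to the box's yaw (about 0.035), before I touched the shackle.
- **Pull:** side forces stayed around 1 N while gripping and lifting.
- **Hold:** the bow was at about (0.467, -0.388) and 0.252 m high, against a mat centre of (0.468, -0.389). The tool pointed straight down and the joints were still. The fingers were closed at about 9 mm on the 10 mm bar, so the grip force was not measured directly.
- **Bystanders:** they looked unmoved in the pictures. I did not measure their positions; the before-and-after pixel difference was low and about the same for all six.

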